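Change the gas purifier trap in its spring clips

TASK

Change the gas purifier trap in the bracket beside the gas chromatograph (its tubing is already off): pull the spent trap up out of the two spring clips and lay it flat in the steel tray, then take the fresh trap from the bench and press it down into both clips, centred in them and with its sight-glass end towards the chromatograph, until you feel it snap home, and stop pushing there rather than bearing down on the bracket. Keep your fingers off the sight glasses, set the traps down without dropping them, and leave the other things on the bench where they are.

Things in the scene. Friction and masses are not known exactly. Their poses are not given: they have to be found in the camera images.
- spent_trap: Spent gas purifier trap, 259 mm long, about 0.4 kg: plain steel tube 32 mm across, 140 mm long, hexagonal collars 36 mm across flats at its ends (it does not roll), beyond one collar a clear sight glass 24 mm across, 35 mm long, with a hexagonal end cap. Origin on the axis at the middle of the steel tube, near the centre of mass; x axis along the trap to its sight-glass end. Starts in the clips, glass towards the chromatograph.
- fresh_trap: Fresh gas purifier trap, 259 mm long, about 0.4 kg: plain steel tube 32 mm across, 140 mm long, hexagonal collars 36 mm across flats at its ends (it does not roll), beyond one collar a clear sight glass 24 mm across, 35 mm long, with a hexagonal end cap. Origin on the axis at the middle of the steel tube, near the centre of mass; x axis along the trap to its sight-glass end. Starts on the bench at any yaw, axis 18 mm up.
- spent_trap_glass: The sight glass of the spent trap, 80 to 115 mm from the trap's origin along its x; same origin and axes as the trap. Fragile: not to be gripped or pressed by the fingers.
- fresh_trap_glass: The sight glass of the fresh trap, 80 to 115 mm from the trap's origin along its x; same origin and axes as the trap. Fragile: not to be gripped or pressed by the fingers.
- bracket: Aluminium plate 200 x 64 x 5 mm screwed to the bench with two upward-opening spring-steel clips, each 16 mm wide, 45 mm either side of its middle (74 mm of bare tube between them). Origin: middle of the plate's underside, on the bench; x along the plate and the seated trap, towards the chromatograph at the robot's left (+y), as the dark arrow on the plate points; z up.
- seat (a point): Where the middle of the seated trap's axis belongs: over the middle of the bracket, 34 mm above the bench; axes as the bracket's (trap x along bracket x). Pulling a seated trap straight up out of both clips takes about 15 to 25 N, weight included, and lets go once the axis is above about 48 mm.
- clip_throat (a point): Mid-way between the clips, 46 mm above the bench, at the height of their narrowest gap (about 19 mm when empty); above it the lips flare to about 35 mm at 58 mm. Trap axis heights while pressing: first touch about 62 mm, peak resistance about 7 to 13 N at 52 to 58 mm, then falling; below about 44 mm the arms close over the tube and draw it home. Catches a trap up to 4 mm off line.
- rests: The two small hard-rubber rests at the bottoms of the clips, on which a seated trap lies; top 18 mm above the bench; they give about 1 mm per 20 N, and the clips and the weight alone hold the trap on them with about 10 to 15 N. Origin and axes as the bracket's. Bearing down on them with a trap harder than 55 N bends the bracket.
- spent_trap_inlet (a point): On the spent trap's axis at the inlet end of the steel tube (trap x = -70 mm); beyond it the inlet collar to -88 and a thin capped brass fitting to -110 mm.
- spent_trap_outlet (a point): On the spent trap's axis at the sight-glass end of the steel tube (trap x = 70 mm); beyond it a collar to 80, glass to 115, end cap to 127 and a thin capped brass fitting to 149 mm.
- fresh_trap_inlet (a point): On the fresh trap's axis at the inlet end of the steel tube (trap x = -70 mm); beyond it as on the spent trap.
- fresh_trap_outlet (a point): On the fresh trap's axis at the sight-glass end of the steel tube (trap x = 70 mm); beyond it as on the spent trap.
- tray: Shallow open steel tray, 320 mm (own x) x 165 mm (own y) x 20 mm high, walls and floor 3 mm, empty, fixed; on one side of the bracket, with the fresh trap on the other side. Origin at the centre of its underside on the bench; a trap lying in it has its axis 21 mm above the bench.
- wrench: Bystander: steel open-end wrench 150 mm long, lying on the bench between the robot and the bracket. Origin at the middle of its underside.
- leak_meter: Bystander: grey hand-held leak meter, 130 x 62 x 28 mm with a short steel probe, lying beyond the bracket to the left. Origin at the middle of its underside.
- ferrule_jar: Bystander: amber glass jar with a cap, 52 mm in diameter, 55 mm high, beyond the bracket to the right. Origin at the middle of its base.
Not all that is in view belongs to the job. Leave any green look-alike of the bracket alone.

How it is judged:
On the way, in this order (a step that is already met when the one before it is completed fails the run):
1. the spent trap lies flat in the tray, let go (z of spent_trap_inlet in the frame of tray between 0.016 and 0.026 m and y of spent_trap_inlet in the frame of tray between -0.07 and 0.07 m and x of spent_trap_inlet in the frame of tray between -0.15 and 0.15 m and z of spent_trap_outlet in the frame of tray between 0.016 and 0.026 m and y of spent_trap_outlet in the frame of tray between -0.07 and 0.07 m and x of spent_trap_outlet in the frame of tray between -0.15 and 0.15 m and linear speed of spent_trap below 0.02 m/s and contact force between the fingers and spent_trap below 0.3 N), for 0.2 s.
2. the fresh trap is snapped home in both clips, sight glass towards the chromatograph, let go (z of fresh_trap_inlet in the frame of bracket between 0.031 and 0.037 m and y of fresh_trap_inlet in the frame of bracket between -0.004 and 0.004 m and z of fresh_trap_outlet in the frame of bracket between 0.031 and 0.037 m and y of fresh_trap_outlet in the frame of bracket between -0.004 and 0.004 m and x of fresh_trap_outlet in the frame of bracket between 0.055 and 0.085 m and linear speed of fresh_trap below 0.02 m/s and contact force between the fingers and fresh_trap below 0.3 N), for 0.2 s.
At the end, for the whole second after the job is handed in: Spent trap flat in the tray (axis 16 to 26 mm above the bench, tube ends inside the tray); fresh trap home in both clips: both tube ends within 3 mm of seat height and 4 mm of centre line, centred to 15 mm along the bracket, sight glass towards the chromatograph; both released and still (all of step 1 and all of step 2); the robot touches nothing.
It fails at once if the fresh trap is pressed on to its rests with more than 55 N (contact force between fresh_trap and rests above 55 N).
It fails at once if the fingers bear on a sight glass (more than 3 N) (contact force between the fingers and spent_trap_glass above 3 N or contact force between the fingers and fresh_trap_glass above 3 N).
It fails at once if a trap is dropped: falls free of the fingers at more than 0.8 m/s ((linear speed of spent_trap above 0.8 m/s and contact force between the fingers and spent_trap below 0.3 N) or (linear speed of fresh_trap above 0.8 m/s and contact force between the fingers and fresh_trap below 0.3 N)).
It fails at once if the wrench, the leak meter or the jar is moved by more than 20 mm (distance of any of wrench, leak_meter, ferrule_jar from where it was at the start of the episode above 0.02 m).
It also fails if it takes over 61 s, if anything falls off the work surface, if the arm or the gripper's body presses on something with over 40 N, if the wrist force passes 120 N, or if a joint passes its speed limit or range.

ROBOT

A 6-joint arm with a two-finger parallel gripper is mounted at the origin on the work surface. World frame = base frame: x ahead of the robot, y to its left, z up, the work surface at z = 0. Lengths are in m, angles in rad, forces in N, time in s.
With the tool pointing down it reaches from about 0.35 to 0.85 m from the base axis. Payload 8.1 kg.
Tool frame: the origin (TCP) lies midway between the tips of the shut fingers; the grasp point (between the pads) lies 19 mm behind it; z points along the fingers, y is the direction in which the jaws open and shut (so a half turn about z gives the same grasp; the last joint's range is limited). The gripper opens to 93 mm and grips with 3 to 60 N. Pads are 15 mm wide; open, the fingers measure 128 mm over their backs; the gripper's body (75 mm by 188 mm) begins 65 mm behind the grasp point.
Start: joints at [-1.29, 0.13, 1.488, -0, 1.523, -0.085], TCP at [0.215, -0.56, 0.188] pointing down, gripper open.
Joint ranges: [-2.96, 2.96], [-0.89, 2.26], [0.02, 2.5], [-1.34, 4.48], [0, 2.73], [-2.66, 2.66]. Speed limits (rad/s): [2.39, 2.39, 2.79, 3.14, 3.14, 3.14].

INTERFACE

Orientations are given as a rotation vector (axis times angle).
In Python, from plant import robot gives the robot as it stands. The module is installed in compiled form; this text tells all that it offers.
- The arm moves only by the shell command python3 -m pendant 'ROWS' [FORCE]. ROWS is JSON, a list of rows, each an object with "translation": the shift along the tool's x, y, z in mm, a list of three; "twist": the turn, a rotation vector about the tool's x, y, z in rad, a list of three; "grip": the opening, from -1 (shut) to 1 (fully open). A call has exactly 10 rows; each row shifts and turns the pose as measured when the row begins, along the tool's axes as they then stand; what a row does not reach is not made up. A row lasts 1/10 s, in which the tool goes at most 50 mm and 8.59 degrees, less where a joint would pass 70% of its speed; a pose out of reach is approached as far as the arm can. A call is refused whole if a number of a shift passes 50 or a number of a turn 0.15, either way. A call with a gripper value outside its range is refused whole. The fingers move at their own pace and stop on an object; FORCE is the grip in N (left out, the last holds). Time passes only in rows, so rows that do not move let the fingers close, or fill a call up. It gives the time, the measured TCP pose, the force and the opening at its end, in the units of the state.
- robot.read_state(): the state, without advancing time (a new reading comes with each control period).
- robot.read_camera(name): name is "scene" or "top"; returns (picture, depth): 384x512x3 uint8, red, green, blue; 384x512 float32, m along the optical axis (not along the pixel's ray), 0 where there is no reading.
- robot.camera_info(name): a dict with "vertical_fov" (degrees; the focal length in pixels is half the picture's height over the tangent of half this angle, whatever the lens; pixels are square), "cx", "cy" (the principal point, pixels), "cam_to_world" (4x4, takes a point from camera to world coordinates). Camera axes: x right, y up, looking along -z (the intrinsics and any distortion apply to the point x, -y, -z); pixel columns grow to the right and rows downward; lengths in m; the calibration is good to about 2 mm. A picture is of the moment at which its call begins. camera_info takes no time and is no camera call.
- robot.close_job(): hands the job in, once; it reports no verdict.
The state is a dict: "t": time; "q": joint angles; "dq": joint speeds; "joint_torque": joint torques, N m; "tool_pos": TCP position; "orientation": TCP orientation; "force": force on the tool from outside, world axes, zero at the start; "wrist_torque": the same for the moment, N m; "opening": finger opening in m.
Only numpy, scipy, OpenCV 4.12 (cv2) and the standard library are available. Lean on these libraries where they do the work, as an engineer would, in place of code of your own. Each camera call takes 0.05 s, during which the arm holds its last target. There are 200 camera calls.

## Working session

There is one attempt and no reset: what is moved stays moved. The work goes in short steps, Python scripts to look and compute and a shell command to move; the robot and the scene stay as the last step left them, time stands still between calls to the robot, and variables do not carry over. Pictures are saved under pics/ and viewed, about 8 in all and at most 12, crops included, and the job is handed in when it is done.

```bash
mkdir -p pics
cat > h.py <<'E'
import numpy as np, cv2
from plant import robot
from scipy.spatial.transform import Rotation as R
def world(name,d):
    ci=robot.camera_info(name);h,w=d.shape
    f=h/2/np.tan(np.radians(ci["vertical_fov"])/2)
    v,u=np.mgrid[:h,:w]
    P=np.stack([(u-ci["cx"])/f*d,-(v-ci["cy"])/f*d,-d,np.ones_like(d)],-1)
    return (P@np.array(ci["cam_to_world"]).T)[...,:3]
def grab(name,tag):
    p,d=robot.read_camera(name);cv2.imwrite(f"pics/{tag}.png",p[...,::-1]);np.save(f"pics/{tag}.npy",d);return p,d
E
python3 - <<'E'
from h import *
a,d=grab("top","t0");b,e=grab("scene","s0")
cv2.imwrite("pics/both.png",cv2.resize(np.vstack([a,b])[...,::-1],None,fx=.78,fy=.78))
for n in("top","scene"):print(n,robot.camera_info(n))
print(robot.read_state()); print((d>0).mean(),(e>0).mean())
E
```

```text
top {'vertical_fov': 45.23008488316434, 'cx': 252.4389801428549, 'cy': 193.51386646668675, 'cam_to_world': array([[-0.00209646,  0.9940975 , -0.10847014,  0.38681364],
       [-0.99998821, -0.00255912, -0.00412628, -0.01222938],
       [-0.00437951,  0.10846021,  0.99409114,  1.52564342],
       [ 0.        ,  0.        ,  0.        ,  1.        ]])}
scene {'vertical_fov': 51.19977753479942, 'cx': 256.81537132245614, 'cy': 188.87700734965244, 'cam_to_world': array([[ 0.34347652, -0.64567066,  0.6820068 ,  1.30869183],
       [ 0.9389929 ,  0.22234675, -0.26240095, -0.3019787 ],
       [ 0.0177826 ,  0.73052811,  0.68265105,  0.85716119],
       [ 0.        ,  0.        ,  0.        ,  1.        ]])}
{'t': 0.1, 'q': array([-1.29040879e+00,  1.31094498e-01,  1.48915163e+00, -9.20619428e-06,
        1.52300162e+00, -8.53733235e-02]), 'dq': array([ 4.98289257e-04, -2.79824685e-03, -1.97940594e-03,  1.34194486e-04,
       -1.26472283e-05, -6.79527535e-04]), 'joint_torque': array([ 1.08590240e-03, -5.61338961e+01, -4.93095160e+01,  7.69633474e-02,
        2.91636674e-02, -2.90236665e-05]), 'tool_pos': array([ 0.21447305, -0.55975984,  0.1865974 ]), 'orientation': array([-3.08758422e+00, -5.71039862e-01,  2.67333816e-04]), 'force': array([0.12553696, 0.1559707 , 0.12166552]), 'wrist_torque': array([-0.00311687, -0.0313677 , -0.10286589]), 'opening': 0.09355588118135433}
0.9961140950520834 0.995941162109375
```

View pics/both.png

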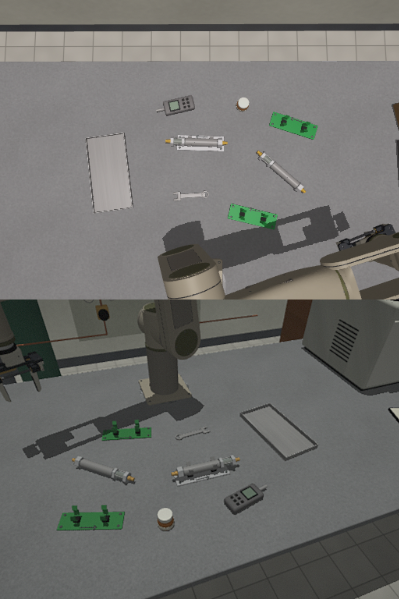

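The picture shows the bracket with the spent trap at about (200,142) in the half-size top view. The tray is at (109,173), the fresh trap at (281,172), and there are two green look-alike brackets. Next I'll zoom in and measure.

Run:
```python
from h import *
a=cv2.imread("pics/t0.png");d=np.load("pics/t0.npy");W=world("top",d)
e=np.load("pics/s0.npy");V=world("scene",e)
cv2.imwrite("pics/z0.png",cv2.resize(np.hstack([a[160:210,200:310],a[180:260,310:420][:50]]),None,fx=3.6,fy=3.6,interpolation=cv2.INTER_CUBIC))
cv2.imwrite("pics/z1.png",np.vstack([cv2.resize(a[165:205,200:310],None,fx=7,fy=7,interpolation=cv2.INTER_CUBIC),cv2.resize(a[185:255,310:420],None,fx=7,fy=7,interpolation=cv2.INTER_CUBIC)[:310*1]]))
def rect(name,M,W,zlo,zhi,xr,yr):
    m=(W[...,2]>zlo)&(W[...,2]<zhi)&(W[...,0]>xr[0])&(W[...,0]<xr[1])&(W[...,1]>yr[0])&(W[...,1]<yr[1])
    n,l,s,c=cv2.connectedComponentsWithStats(m.astype(np.uint8))
    for i in range(1,n):
        if s[i,4]<25: continue
        p=W[l==i]; r=cv2.minAreaRect(p[:,:2].astype(np.float32)*1000)
        print(name,s[i],np.round(r[0]),np.round(r[1]),round(r[2],1),"zmax",p[:,2].max().round(4),np.median(p[:,2]).round(4))
f=W[(W[...,0]>.3)&(W[...,0]<.8)&(abs(W[...,1])<.5)&(abs(W[...,2])<.02)];print(np.median(f,0))
rect("top",a,W,.012,.12,(.3,.8),(-.4,.5))
rect("scene",a,V,.012,.12,(.3,.8),(-.4,.5))
```

```text
[ 5.37547091e-01  2.00439006e-03 -1.80727752e-04]
top [200 122  50  26 753] [746.  88.] [ 65. 164.] 13.4 zmax 0.0373 0.0266
top [303 125  16  17 216] [ 750. -199.] [48. 49.] 12.5 zmax 0.0615 0.0523
top [361 147  10  14  77] [ 677. -376.] [20. 42.] 64.6 zmax 0.0587 0.0273
top [132 170  28   5  37] [625. 348.] [ 6. 88.] 6.1 zmax 0.0257 0.0193
top [158 173   5  30  39] [572. 299.] [98.  4.] 7.0 zmax 0.0259 0.018
top [109 174  22  98 170] [461. 444.] [ 67. 318.] 85.4 zmax 0.027 0.0183
top [212 174  80  16 752] [589.  -3.] [258.  41.] 87.6 zmax 0.0646 0.046
top [329 193  47  45 548] [ 486. -335.] [196.  41.] 50.3 zmax 0.0424 0.0289
top [143 204  27  66 108] [402. 282.] [ 78. 218.] 74.8 zmax 0.03 0.0189
scene [307 133 101  72 688] [464. 366.] [326. 171.] 8.0 zmax 0.028 0.0192
scene [172 161   7   8  39] [ 306. -195.] [16. 10.] 89.6 zmax 0.0608 0.0437
scene [ 219  199   88   30 1054] [590.  -3.] [258.  45.] 87.4 zmax 0.062 0.0477
scene [113 206  59  28 670] [ 492. -334.] [190.  38.] 50.5 zmax 0.0416 0.0317
scene [ 287  235   55   39 1116] [749.  88.] [ 62. 166.] 12.3 zmax 0.0374 0.0301
scene [126 263  14  22 165] [ 680. -375.] [19. 43.] 72.7 zmax 0.0621 0.0378
scene [201 267  22  28 495] [ 756. -201.] [50. 50.] 38.9 zmax 0.0622 0.0546
```

View pics/z1.png

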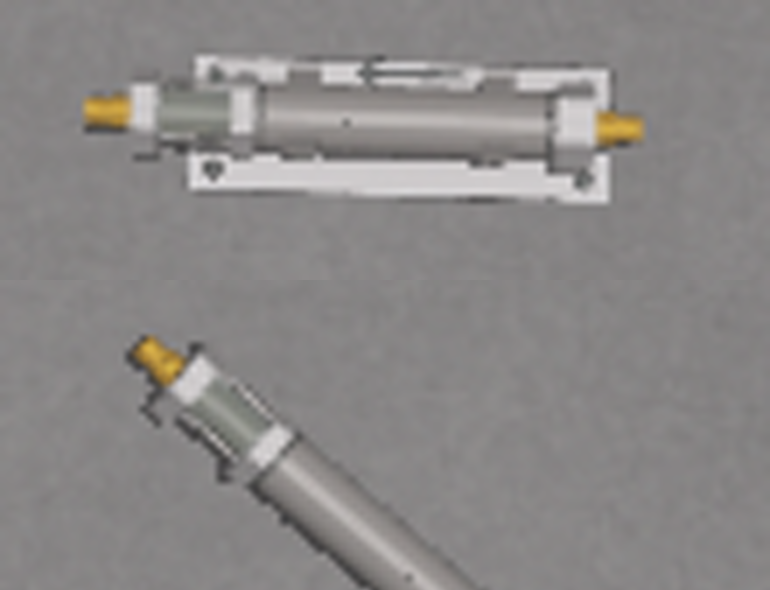

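The top crop shows both traps with the glass at the left end, and the dark arrow on the plate points left (+y). Next I'll cast rays through the brass fittings and the plate corners.

```bash
cat >> h.py <<'E'
def ray(name,u,v,z):
    ci=robot.camera_info(name);T=np.array(ci["cam_to_world"]);f=192/np.tan(np.radians(ci["vertical_fov"])/2)
    dr=T[:3,:3]@np.array([(u-ci["cx"])/f,-(v-ci["cy"])/f,-1]);o=T[:3,3]
    return (o+dr*(z-o[2])/dr[2])*1000
def blobs(m,amin):
    n,l,s,c=cv2.connectedComponentsWithStats(m.astype(np.uint8));return [(c[i],s[i,4],l==i) for i in range(1,n) if s[i,4]>=amin]
def brass(bgr):
    h=cv2.cvtColor(bgr,cv2.COLOR_BGR2HSV);return (h[...,0]>12)&(h[...,0]<32)&(h[...,1]>120)&(h[...,2]>70)
E
python3 - <<'E'
from h import *
for n,t in(("top","t0"),("scene","s0")):
    a=cv2.imread(f"pics/{t}.png")
    for c,A,_ in blobs(brass(a),8): print(n,c.round(1),A,"z18",ray(n,*c,.018)[:2].round(1),"z34",ray(n,*c,.034)[:2].round(1))
    g=a.astype(int); W=world(n,np.load(f"pics/{t}.npy"))
    m=(a.min(2)>(165 if n=="top" else 140))
    q=(abs(W[...,0]-.59)<.06)&(abs(W[...,1]+.02)<.16)&(W[...,2]<.012)&(W[...,2]>.002)
    pts=W[q][:,:2].astype(np.float32)*1000
    r=cv2.minAreaRect(pts);print(n,"plate depth",len(pts),r,cv2.boxPoints(r).round())
    vu=np.argwhere(m&q); P=np.array([ray(n,u,v,.005)[:2] for v,u in vu],np.float32)
    if len(P): print(n,"plate white",len(P),cv2.minAreaRect(P))
    q=(W[...,1]>.25)&(W[...,1]<.5)&(W[...,2]>.008)&(W[...,2]<.03)&(W[...,0]>.25)&(W[...,0]<.7)
    print("tray",cv2.minAreaRect(W[q][:,:2].astype(np.float32)*1000))
E
```

```text
top [508.  134.3] 20 z18 [ 747.4 -857.2] z34 [ 743.6 -848.2]
top [306.  137.9] 10 z18 [ 737.3 -184.9] z34 [ 733.6 -183. ]
top [312.9 139.7] 9 z18 [ 731.2 -207.7] z34 [ 727.6 -205.6]
top [509.  146.7] 15 z18 [ 705.5 -857.9] z34 [ 702.2 -848.9]
top [214.6 180.4] 23 z18 [595.1 118.8] z34 [592.9 117.5]
top [288.1 183. ] 22 z18 [ 585.9 -123.8] z34 [ 583.8 -122.6]
top [332.2 196. ] 25 z18 [ 542.6 -268.1] z34 [ 540.9 -265.3]
top [388.5 244.2] 21 z18 [ 384.6 -447.4] z34 [ 384.7 -442.8]
top plate depth 827 ((589.9482421875, -19.334365844726562), (317.1185607910156, 118.1713638305664), 89.90471649169922) [[ 531. -178.]
 [ 649. -178.]
 [ 649.  139.]
 [ 531.  139.]]
top plate white 281 ((587.6460571289062, -20.414169311523438), (196.4471435546875, 62.36347579956055), 87.52647399902344)
tray ((475.84442138671875, 383.2392272949219), (445.8665771484375, 234.62449645996094), 0.980746328830719)
scene [129.9  10.2] 74 z18 [-1188.3  -153.4] z34 [-1140.7  -156.2]
scene [304.2 204.4] 16 z18 [578.9 130.1] z34 [592.9 121.9]
scene [ 93.9 204.9] 8 z18 [ 379.9 -451.7] z34 [ 397.6 -448.8]
scene [223.8 222.6] 32 z18 [ 570.2 -114.8] z34 [ 584.3 -118.4]
scene [167.  228.9] 37 z18 [ 541.4 -269. ] z34 [ 556.1 -269.7]
scene [211.4 287.5] 50 z18 [ 763.  -203.8] z34 [ 773.4 -205.6]
scene plate depth 1864 ((590.0228881835938, -19.9654541015625), (119.85994720458984, 319.9163513183594), 0.0007491628639400005) [[ 530.  140.]
 [ 530. -180.]
 [ 650. -180.]
 [ 650.  140.]]
scene plate white 123 ((611.857177734375, -21.90906524658203), (199.1812286376953, 42.51611328125), 78.68335723876953)
tray ((459.1698913574219, 375.77606201171875), (407.9847106933594, 243.7125244140625), 0.09461766481399536)
```

```bash
cat >> h.py <<'E'
def go(x,y,z,yaw):  # mm, deg of tool x; prints remaining move in current tool axes, and after turning
    s=robot.read_state();r=R.from_rotvec(s["orientation"]);p=s["tool_pos"]*1000;d=np.array([x,y,z])-p
    c,n=np.cos(np.radians(yaw)),np.sin(np.radians(yaw));T=np.array([[c,n,0],[n,-c,0],[0,0,-1.]]).T
    print("t",s["t"].__round__(2),"pos",p.round(1),"F",s["force"].round(1),"open",round(s["opening"]*1000,1),"q",s["q"].round(2))
    print("now-axes",(r.inv().apply(d)).round(1),"after turn",(T.T@d).round(1),"twist",(r.inv()*R.from_matrix(T)).as_rotvec().round(3))
E
python3 -m pendant '[{"translation":[0,0,0],"twist":[0,0,-0.117],"grip":1},{"translation":[0,0,0],"twist":[0,0,-0.117],"grip":1},{"translation":[0,0,0],"twist":[0,0,-0.117],"grip":1},{"translation":[0,0,0],"twist":[0,0,-0.117],"grip":1},{"translation":[0,0,0],"twist":[0,0,-0.117],"grip":1},{"translation":[0,0,0],"twist":[0,0,-0.117],"grip":1},{"translation":[0,0,0],"twist":[0,0,-0.117],"grip":1},{"translation":[0,0,0],"twist":[0,0,-0.117],"grip":1},{"translation":[0,0,0],"twist":[0,0,-0.117],"grip":1},{"translation":[0,0,0],"twist":[0,0,-0.117],"grip":1}]' 60
python3 -c "
from h import *
go(588,-20,150,87.8)"
```

```text
t: 1.1
tool_pos: [0.2134, -0.5559, 0.1801]
orientation: [-2.202, -2.225, -0.01]
force: [0.5, 0.1, 0.1]
opening: 0.0929
t 1.1 pos [ 213.4 -555.9  180.1] F [0.5 0.1 0.1] open 92.9 q [-1.29  0.14  1.5   0.    1.52 -1.3 ]
now-axes [531.7 380.2  35.4] after turn [549.9 353.8  30.1] twist [-0.004 -0.013  0.049]
```

```bash
python3 -m pendant '[{"translation":[30,20,0],"twist":[0,0,0.045],"grip":1},{"translation":[49,32,0],"twist":[0,0,0],"grip":1},{"translation":[49,32,0],"twist":[0,0,0],"grip":1},{"translation":[49,32,0],"twist":[0,0,0],"grip":1},{"translation":[49,32,0],"twist":[0,0,0],"grip":1},{"translation":[49,32,0],"twist":[0,0,0],"grip":1},{"translation":[49,32,0],"twist":[0,0,0],"grip":1},{"translation":[49,32,0],"twist":[0,0,0],"grip":1},{"translation":[49,32,0],"twist":[0,0,0],"grip":1},{"translation":[49,32,0],"twist":[0,0,0],"grip":1}]'
python3 -c "
from h import *
go(588,-20,150,87.8)"
```

```text
t: 2.1
tool_pos: [0.4895, -0.1535, 0.18]
orientation: [-2.253, -2.164, -0.01]
force: [0.8, -0.7, -0.7]
opening: 0.093
t 2.1 pos [ 489.5 -153.5  180. ] F [ 0.8 -0.7 -0.7] open 93.0 q [-0.41 -0.09  1.72  0.01  1.52 -0.37]
now-axes [136.9  93.3  31.6] after turn [137.2  93.3  30. ] twist [-0.008 -0.017 -0.002]
```

```bash
python3 -m pendant '[{"translation":[40,27,0],"twist":[-0.008,-0.017,0],"grip":1},{"translation":[40,27,0],"twist":[0,0,0],"grip":1},{"translation":[25,20,0],"twist":[0,0,0],"grip":1},{"translation":[10,8,10],"twist":[0,0,0],"grip":1},{"translation":[0,0,10],"twist":[0,0,0],"grip":1},{"translation":[0,0,5],"twist":[0,0,0],"grip":1},{"translation":[0,0,0],"twist":[0,0,0],"grip":1},{"translation":[0,0,0],"twist":[0,0,0],"grip":1},{"translation":[0,0,0],"twist":[0,0,0],"grip":1},{"translation":[0,0,0],"twist":[0,0,0],"grip":1}]'
python3 - <<'E'
from h import *
go(588,-20,20,87.8)
a,_=grab("top","t1");b,_=grab("scene","s1")
cv2.imwrite("pics/v1.png",np.vstack([cv2.resize(a[150:220,200:320],(720,420))[...,::-1],cv2.resize(b[120:250,200:400],(720,468))[...,::-1]])[:, :][::1] if 0 else np.hstack([cv2.resize(a[130:250,200:320],(400,400))[...,::-1],cv2.resize(b[110:250,200:340],(400,400))[...,::-1]]))
E
```

```text
t: 3.1
tool_pos: [0.5758, -0.036, 0.1498]
orientation: [-2.261, -2.175, 0.008]
force: [0.4, -0.6, 0.8]
opening: 0.0932
t 3.1 pos [575.8 -36.  149.8] F [ 0.4 -0.6  0.8] open 93.2 q [-0.15  0.1   1.6  -0.    1.46 -0.11]
now-axes [ 16.6  12.4 129.7] after turn [ 16.5  11.6 129.8] twist [-0.006  0.001 -0.   ]
```

View pics/v1.png

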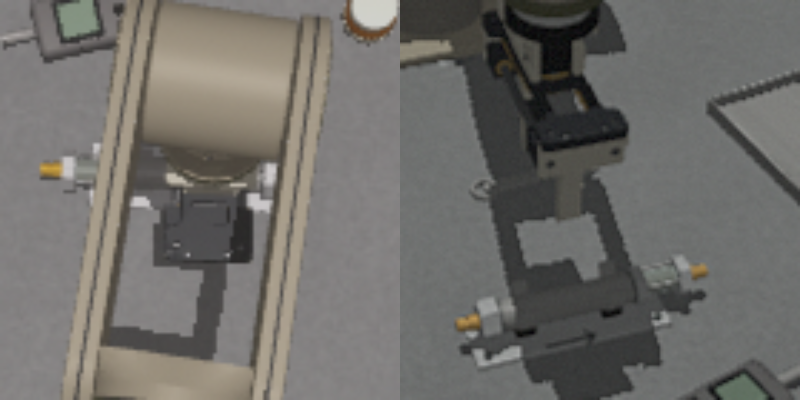

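The gripper hangs over the trap with its jaws across it. I'll centre it and descend.

```bash
python3 -m pendant '[{"translation":[12,9,10],"twist":[-0.006,0,0],"grip":1},{"translation":[6,4,15],"twist":[0,0,0],"grip":1},{"translation":[1,1,15],"twist":[0,0,0],"grip":1},{"translation":[0,0,15],"twist":[0,0,0],"grip":1},{"translation":[0,0,15],"twist":[0,0,0],"grip":1},{"translation":[0,0,15],"twist":[0,0,0],"grip":1},{"translation":[0,0,15],"twist":[0,0,0],"grip":1},{"translation":[0,0,5],"twist":[0,0,0],"grip":1},{"translation":[0,0,0],"twist":[0,0,0],"grip":1},{"translation":[0,0,0],"twist":[0,0,0],"grip":1}]'
python3 -c "
from h import *
go(588,-20,20,87.8)"
```

```text
t: 4.2
tool_pos: [0.5899, -0.0152, 0.0326]
orientation: [-2.261, -2.177, 0.004]
force: [0.7, 0.2, 0.6]
opening: 0.0934
t 4.2 pos [589.9 -15.2  32.6] F [0.7 0.2 0.6] open 93.4 q [-0.11  0.23  1.66 -0.    1.25 -0.07]
now-axes [-4.9 -1.7 12.6] after turn [-4.9 -1.7 12.6] twist [-0.004  0.     0.001]
```

```bash
python3 -m pendant '[{"translation":[-5,-2,7],"twist":[-0.004,0,0],"grip":1},{"translation":[0,0,6],"twist":[0,0,0],"grip":1},{"translation":[0,0,0],"twist":[0,0,0],"grip":1},{"translation":[0,0,0],"twist":[0,0,0],"grip":-1},{"translation":[0,0,0],"twist":[0,0,0],"grip":-1},{"translation":[0,0,0],"twist":[0,0,0],"grip":-1},{"translation":[0,0,0],"twist":[0,0,0],"grip":-1},{"translation":[0,0,0],"twist":[0,0,0],"grip":-1},{"translation":[0,0,0],"twist":[0,0,0],"grip":-1},{"translation":[0,0,0],"twist":[0,0,0],"grip":-1}]' 60
python3 -c "
from h import *
go(588,-20,20,87.8)"
```

```text
t: 5.2
tool_pos: [0.5903, -0.0211, 0.0222]
orientation: [2.259, 2.175, 0.006]
force: [-0.5, -0.7, 0.5]
opening: 0.0415
t 5.2 pos [590.3 -21.1  22.2] F [-0.5 -0.7  0.5] open 41.5 q [-0.12  0.24  1.68 -0.    1.22 -0.08]
now-axes [ 1.  -2.4  2.1] after turn [ 1.  -2.4  2.2] twist [0.007 0.001 0.   ]
```

```bash
python3 -m pendant '[{"translation":[0,-2,2],"twist":[0.007,0,0],"grip":-1},{"translation":[0,0,0],"twist":[0,0,0],"grip":-1},{"translation":[0,0,0],"twist":[0,0,0],"grip":-1},{"translation":[0,0,0],"twist":[0,0,0],"grip":-1},{"translation":[0,0,0],"twist":[0,0,0],"grip":-1},{"translation":[0,0,0],"twist":[0,0,0],"grip":-1},{"translation":[0,0,0],"twist":[0,0,0],"grip":-1},{"translation":[0,0,0],"twist":[0,0,0],"grip":-1},{"translation":[0,0,0],"twist":[0,0,0],"grip":-1},{"translation":[0,0,0],"twist":[0,0,0],"grip":-1}]' 60
python3 -c "
from h import *
go(588,-20,20,87.8)"
```

```text
t: 6.2
tool_pos: [0.5881, -0.021, 0.0199]
orientation: [-2.263, -2.179, 0.002]
force: [-0.0, 0.7, -0.9]
opening: 0.0006
t 6.2 pos [588.1 -21.   19.9] F [-0.   0.7 -0.9] open 0.6 q [-0.12  0.24  1.68 -0.    1.22 -0.08]
now-axes [ 1.  -0.2 -0.1] after turn [ 1.  -0.2 -0.1] twist [-0.001  0.001  0.   ]
```

Run:
```python
from h import *
a,_=grab("top","t2");b,_=grab("scene","s2")
cv2.imwrite("pics/v2.png",np.hstack([cv2.resize(a[130:250,200:320],(400,400))[...,::-1],cv2.resize(b[150:250,200:300],(400,400),interpolation=cv2.INTER_CUBIC)[...,::-1]]))
```

```text
(no output)
```

View pics/v2.png

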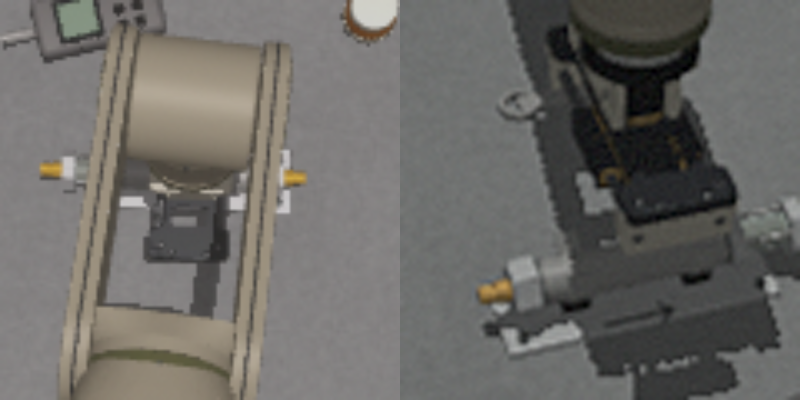

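The image disagrees with the reading: the gripper seems to be on the robot's side of the trap. I'll check that with depth.

Run:
```python
from h import *
for n,t in(("top","t2"),("scene","s2")):
    W=world(n,np.load(f"pics/{t}.npy"));q=(W[...,0]>.45)&(W[...,0]<.75)&(abs(W[...,1]+.02)<.15)
    for lo in np.arange(0,.2,.01):
        p=W[q&(W[...,2]>lo)&(W[...,2]<=lo+.01)&(abs(W[...,1]+.02)<.03)]
        if len(p):print(n,round(lo,3),len(p),np.percentile(p[:,0],[2,50,98]).round(3),np.percentile(p[:,1],[2,50,98]).round(3))
```

```text
top 0.0 181 [0.452 0.491 0.748] [-0.047 -0.018  0.009]
top 0.01 4 [0.568 0.736 0.744] [-0.004  0.005  0.005]
top 0.02 7 [0.734 0.739 0.747] [0.005 0.008 0.008]
top 0.14 9 [0.53  0.538 0.548] [-0.047 -0.044  0.01 ]
top 0.15 30 [0.525 0.538 0.553] [-0.047  0.007  0.01 ]
top 0.16 3 [0.492 0.492 0.535] [-0.043 -0.041 -0.035]
top 0.17 219 [0.494 0.512 0.544] [-0.049 -0.02   0.009]
top 0.18 67 [0.494 0.517 0.547] [-0.048 -0.017  0.009]
top 0.19 3 [0.545 0.545 0.545] [-0.037 -0.032 -0.026]
scene 0.0 1256 [0.46  0.651 0.747] [-0.049 -0.023  0.008]
scene 0.01 27 [0.597 0.617 0.749] [-0.046 -0.013  0.005]
scene 0.02 17 [0.603 0.741 0.749] [-0.041  0.005  0.009]
scene 0.03 47 [0.602 0.605 0.74 ] [-0.049 -0.019  0.009]
scene 0.04 91 [0.581 0.602 0.606] [-0.049 -0.023  0.008]
scene 0.05 51 [0.581 0.595 0.603] [-0.049 -0.033  0.006]
scene 0.06 2 [0.58  0.581 0.582] [-0.029 -0.029 -0.029]
scene 0.07 3 [0.581 0.582 0.582] [-0.029 -0.029 -0.029]
scene 0.13 14 [0.509 0.672 0.674] [-0.049 -0.032  0.006]
scene 0.14 86 [0.507 0.673 0.676] [-0.048 -0.022  0.007]
scene 0.15 129 [0.507 0.616 0.676] [-0.05  -0.04   0.003]
scene 0.16 157 [0.562 0.612 0.682] [-0.049 -0.027  0.009]
scene 0.17 267 [0.51  0.643 0.683] [-0.048 -0.025  0.006]
scene 0.18 298 [0.5   0.65  0.681] [-0.049 -0.027  0.007]
scene 0.19 68 [0.577 0.6   0.607] [-0.042 -0.024  0.   ]
```

```bash
python3 - <<'E'
from h import *
W=world("scene",np.load("pics/s1.npy"))
print("s1 TCP 576,-36,150")
for v in range(140,200,4): print(v,*[tuple((W[v,u]*1000).round().astype(int)) for u in (252,259,264)])
W=world("scene",np.load("pics/s2.npy"))
print("s2 TCP 588,-21,20")
for v in range(184,236,3): print(v,*[tuple((W[v,u]*1000).round().astype(int)) for u in (250,256,262,268)])
E
python3 -c "
import cv2
a=cv2.imread('pics/s2.png')[170:240,215:305];cv2.imwrite('pics/v3.png',cv2.resize(a,(720,560),interpolation=cv2.INTER_CUBIC))"
```

```text
s1 TCP 576,-36,150
140 (np.int64(599), np.int64(-44), np.int64(306)) (np.int64(601), np.int64(-27), np.int64(304)) (np.int64(614), np.int64(-20), np.int64(311))
144 (np.int64(231), np.int64(90), np.int64(3)) (np.int64(237), np.int64(115), np.int64(1)) (np.int64(620), np.int64(-22), np.int64(304))
148 (np.int64(632), np.int64(-56), np.int64(310)) (np.int64(263), np.int64(105), np.int64(5)) (np.int64(642), np.int64(-31), np.int64(311))
152 (np.int64(646), np.int64(-61), np.int64(310)) (np.int64(652), np.int64(-46), np.int64(311)) (np.int64(655), np.int64(-36), np.int64(311))
156 (np.int64(660), np.int64(-66), np.int64(311)) (np.int64(665), np.int64(-51), np.int64(310)) (np.int64(671), np.int64(-42), np.int64(312))
160 (np.int64(668), np.int64(-68), np.int64(306)) (np.int64(671), np.int64(-53), np.int64(304)) (np.int64(670), np.int64(-41), np.int64(300))
164 (np.int64(669), np.int64(-69), np.int64(296)) (np.int64(661), np.int64(-49), np.int64(284)) (np.int64(1309), np.int64(-302), np.int64(857))
168 (np.int64(659), np.int64(-65), np.int64(275)) (np.int64(663), np.int64(-49), np.int64(27
[... 3612 characters left out ...]
99), np.int64(-47), np.int64(9)) (np.int64(603), np.int64(-30), np.int64(8)) (np.int64(611), np.int64(-15), np.int64(10)) (np.int64(613), np.int64(3), np.int64(5))
229 (np.int64(609), np.int64(-50), np.int64(8)) (np.int64(615), np.int64(-35), np.int64(9)) (np.int64(622), np.int64(-19), np.int64(10)) (np.int64(620), np.int64(0), np.int64(1))
232 (np.int64(618), np.int64(-54), np.int64(7)) (np.int64(621), np.int64(-37), np.int64(3)) (np.int64(626), np.int64(-21), np.int64(3)) (np.int64(630), np.int64(-4), np.int64(0))
235 (np.int64(626), np.int64(-56), np.int64(3)) (np.int64(630), np.int64(-40), np.int64(1)) (np.int64(637), np.int64(-25), np.int64(4)) (np.int64(642), np.int64(-9), np.int64(3))
```

View pics/v3.png

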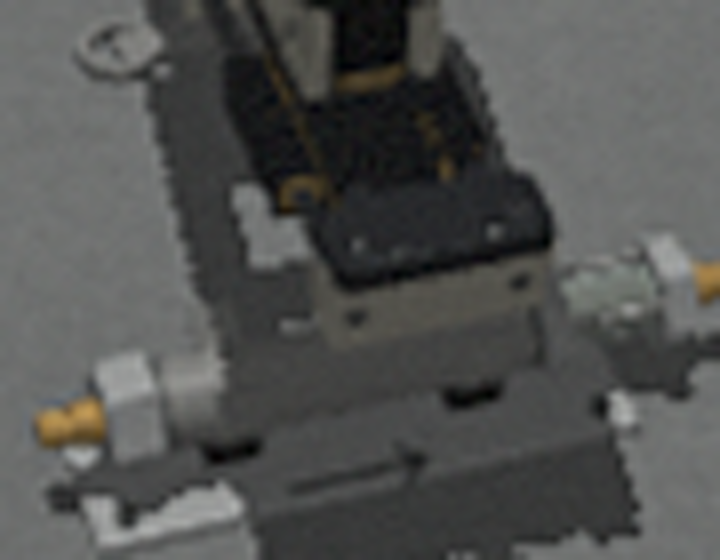

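The finger and body depths put the gripper about 30–40 mm higher than the reading, so the fingers shut above the trap. I'll back up and measure the shut tip directly.

```bash
python3 -m pendant '[{"translation":[0,0,-15],"twist":[0,0,0],"grip":-1},{"translation":[0,0,-20],"twist":[0,0,0],"grip":-1},{"translation":[0,0,-20],"twist":[0,0,0],"grip":-1},{"translation":[0,0,-20],"twist":[0,0,0],"grip":-1},{"translation":[0,0,-20],"twist":[0,0,0],"grip":-1},{"translation":[0,0,-10],"twist":[0,0,0],"grip":-1},{"translation":[0,0,0],"twist":[0,0,0],"grip":-1},{"translation":[0,0,0],"twist":[0,0,0],"grip":-1},{"translation":[0,0,0],"twist":[0,0,0],"grip":-1},{"translation":[0,0,0],"twist":[0,0,0],"grip":-1}]'
python3 - <<'E'
from h import *
go(588,-20,20,87.8)
b,d=grab("scene","s3");W=world("scene",d);a,dt=grab("top","t3")
q=(abs(W[...,0]-.588)<.03)&(abs(W[...,1]+.02)<.03)&(W[...,2]>.075)&(W[...,2]<.3)
for v in np.unique(np.argwhere(q)[:,0]):
    p=W[v][q[v]];print(v,np.argwhere(q[v]).ravel()[[0,-1]],len(p),p.mean(0).round(3),p[:,1].min().round(3),p[:,1].max().round(3))
cv2.imwrite("pics/v4.png",cv2.resize(b[130:250,190:340],(750,600),interpolation=cv2.INTER_CUBIC)[...,::-1])
E
```

```text
t: 7.3
tool_pos: [0.5877, -0.0208, 0.1331]
orientation: [-2.263, -2.179, 0.002]
force: [0.4, 0.9, 0.7]
opening: 0.0008
t 7.3 pos [587.7 -20.8 133.1] F [0.4 0.9 0.7] open 0.8 q [-0.12  0.13  1.59 -0.    1.42 -0.08]
now-axes [  0.9   0.4 113.1] after turn [  0.8   0.3 113.1] twist [-0.001  0.001  0.   ]
134 [248 248] 1 [ 0.564 -0.041  0.299] -0.041 -0.041
135 [247 248] 2 [ 0.562 -0.042  0.295] -0.042 -0.042
136 [247 249] 3 [ 0.566 -0.042  0.295] -0.043 -0.041
137 [247 249] 3 [ 0.566 -0.042  0.292] -0.043 -0.041
138 [247 249] 3 [ 0.567 -0.043  0.29 ] -0.043 -0.042
139 [248 267] 4 [ 0.58  -0.033  0.293] -0.043 -0.006
140 [248 267] 7 [ 0.587 -0.029  0.295] -0.043 -0.008
141 [246 270] 20 [ 0.591 -0.024  0.293] -0.045 -0.001
142 [245 270] 22 [ 0.589 -0.025  0.289] -0.048 -0.003
143 [245 271] 25 [ 0.593 -0.026  0.289] -0.05 0.001
144 [245 272] 28 [ 0.597 -0.027  0.289] -0.05 0.001
145 [246 272] 27 [ 0.602 -0.027  0.29 ] -0.049 -0.0
146 [247 270] 24 [ 0.604 -0.029  0.289] -0.048 -0.005
147 [248 269] 22 [ 0.606 -0.03   0.287] -0.048 -0.006
148 [248 270] 23 [ 0.606 -0.029  0.284] -0.048 -0.003

[... 719 characters left out ...]
9  0.202] -0.03 -0.028
169 [254 255] 2 [ 0.581 -0.03   0.2  ] -0.03 -0.029
170 [254 255] 2 [ 0.581 -0.029  0.196] -0.03 -0.029
171 [254 255] 2 [ 0.582 -0.03   0.194] -0.03 -0.03
172 [254 255] 2 [ 0.579 -0.029  0.189] -0.029 -0.028
173 [254 255] 2 [ 0.58  -0.029  0.186] -0.029 -0.029
174 [254 255] 2 [ 0.581 -0.03   0.184] -0.03 -0.03
175 [254 255] 2 [ 0.581 -0.029  0.18 ] -0.03 -0.029
176 [254 255] 2 [ 0.581 -0.029  0.176] -0.029 -0.029
177 [255 255] 1 [ 0.584 -0.029  0.176] -0.029 -0.029
178 [255 263] 4 [ 0.596 -0.023  0.18 ] -0.03 -0.015
179 [255 263] 9 [ 0.599 -0.024  0.179] -0.03 -0.013
180 [256 263] 8 [ 0.601 -0.023  0.178] -0.03 -0.013
181 [256 258] 3 [ 0.598 -0.029  0.173] -0.03 -0.027
```

View pics/v4.png

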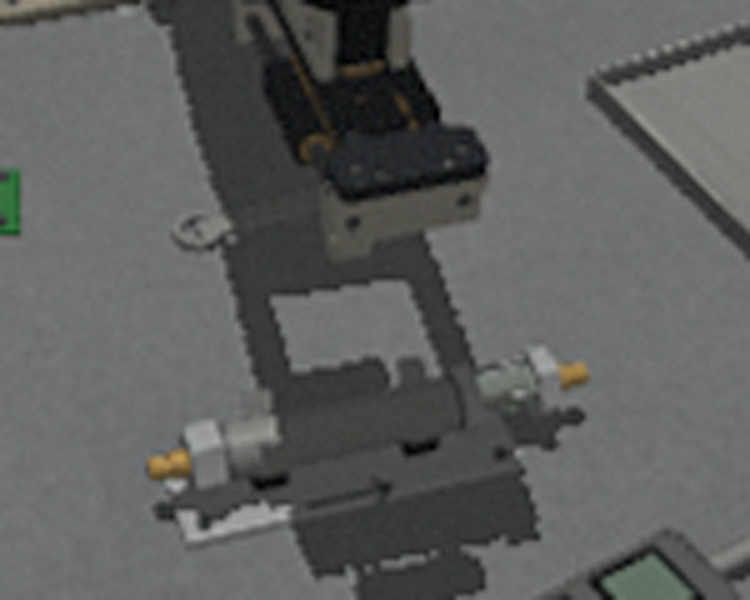

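The shut tip shows at about (258,181), at z ≈ 172 mm, while the reading is 133, so the height bias is about +38 mm. x and y agree. I'll pin the bias down by lightly touching the tube top (z = 50) with the shut tips.

```bash
python3 -m pendant '[{"translation":[0,0,20],"twist":[0,0,0],"grip":-1},{"translation":[0,0,20],"twist":[0,0,0],"grip":-1},{"translation":[0,0,20],"twist":[0,0,0],"grip":-1},{"translation":[0,0,20],"twist":[0,0,0],"grip":-1},{"translation":[0,0,20],"twist":[0,0,0],"grip":-1},{"translation":[0,0,6],"twist":[0,0,0],"grip":-1},{"translation":[0,0,2],"twist":[0,0,0],"grip":-1},{"translation":[0,0,2],"twist":[0,0,0],"grip":-1},{"translation":[0,0,0],"twist":[0,0,0],"grip":-1},{"translation":[0,0,0],"twist":[0,0,0],"grip":-1}]'
python3 -m pendant '[{"translation":[0,0,1],"twist":[0,0,0],"grip":-1},{"translation":[0,0,1],"twist":[0,0,0],"grip":-1},{"translation":[0,0,1],"twist":[0,0,0],"grip":-1},{"translation":[0,0,1],"twist":[0,0,0],"grip":-1},{"translation":[0,0,1],"twist":[0,0,0],"grip":-1},{"translation":[0,0,1],"twist":[0,0,0],"grip":-1},{"translation":[0,0,1],"twist":[0,0,0],"grip":-1},{"translation":[0,0,1],"twist":[0,0,0],"grip":-1},{"translation":[0,0,1],"twist":[0,0,0],"grip":-1},{"translation":[0,0,1],"twist":[0,0,0],"grip":-1}]'
python3 -c "
from h import *
go(588,-20,20,87.8)"
```

```text
t: 8.4
tool_pos: [0.5885, -0.0209, 0.0205]
orientation: [2.263, 2.179, -0.001]
force: [0.6, 0.6, -0.6]
opening: 0.0006
t: 9.4
tool_pos: [0.5916, -0.0211, 0.0185]
orientation: [2.259, 2.176, 0.004]
force: [-5.0, 0.0, 9.4]
opening: 0.0006
t 9.4 pos [591.6 -21.1  18.5] F [-5.   0.   9.4] open 0.6 q [-0.12  0.25  1.68 -0.    1.21 -0.08]
now-axes [ 1.  -3.6 -1.5] after turn [ 1.  -3.6 -1.5] twist [0.005 0.001 0.001]
```

The touch gives 50 mm at reading ≈ 19, so true tip z ≈ reading + 31. I'll lift, open and re-descend to reading −11.

```bash
python3 -m pendant '[{"translation":[0,0,-10],"twist":[0,0,0],"grip":-1},{"translation":[0,-3,-15],"twist":[0.005,0,0],"grip":1},{"translation":[0,0,0],"twist":[0,0,0],"grip":1},{"translation":[0,0,0],"twist":[0,0,0],"grip":1},{"translation":[0,0,0],"twist":[0,0,0],"grip":1},{"translation":[0,0,0],"twist":[0,0,0],"grip":1},{"translation":[0,0,0],"twist":[0,0,0],"grip":1},{"translation":[0,0,0],"twist":[0,0,0],"grip":1},{"translation":[0,0,0],"twist":[0,0,0],"grip":1},{"translation":[0,0,0],"twist":[0,0,0],"grip":1}]'
python3 -c "
from h import *
go(588,-20,-11,87.8)"
```

```text
t: 10.4
tool_pos: [0.587, -0.0208, 0.0421]
orientation: [-2.262, -2.178, 0.004]
force: [-0.5, -0.9, 0.0]
opening: 0.0679
t 10.4 pos [587.  -20.8  42.1] F [-0.5 -0.9  0. ] open 67.9 q [-0.12  0.21  1.67 -0.    1.26 -0.08]
now-axes [ 0.9  1.1 53.1] after turn [ 0.9  1.  53.1] twist [-0.003  0.001  0.001]
```

```bash
python3 -m pendant '[{"translation":[1,1,5],"twist":[-0.003,0,0],"grip":1},{"translation":[0,0,10],"twist":[0,0,0],"grip":1},{"translation":[0,0,10],"twist":[0,0,0],"grip":1},{"translation":[0,0,10],"twist":[0,0,0],"grip":1},{"translation":[0,0,9],"twist":[0,0,0],"grip":1},{"translation":[0,0,5],"twist":[0,0,0],"grip":0.5},{"translation":[0,0,3],"twist":[0,0,0],"grip":0},{"translation":[0,0,0],"twist":[0,0,0],"grip":0},{"translation":[0,0,0],"twist":[0,0,0],"grip":0},{"translation":[0,0,0],"twist":[0,0,0],"grip":0}]'
python3 -c "
from h import *
go(588,-20,-11,87.8)"
```

```text
t: 11.4
tool_pos: [0.5869, -0.0197, -0.0161]
orientation: [-2.262, -2.179, 0.003]
force: [0.1, 0.0, -0.9]
opening: 0.0578
t 11.4 pos [586.9 -19.7 -16.1] F [ 0.1  0.  -0.9] open 57.8 q [-0.12  0.29  1.7  -0.    1.16 -0.08]
now-axes [-0.3  1.1 -5.1] after turn [-0.3  1.1 -5.1] twist [-0.002  0.001  0.001]
```

```bash
python3 -m pendant '[{"translation":[0,1,-5],"twist":[0,0,0],"grip":0},{"translation":[0,0,0],"twist":[0,0,0],"grip":-1},{"translation":[0,0,0],"twist":[0,0,0],"grip":-1},{"translation":[0,0,0],"twist":[0,0,0],"grip":-1},{"translation":[0,0,0],"twist":[0,0,0],"grip":-1},{"translation":[0,0,0],"twist":[0,0,0],"grip":-1},{"translation":[0,0,0],"twist":[0,0,0],"grip":-1},{"translation":[0,0,0],"twist":[0,0,0],"grip":-1},{"translation":[0,0,0],"twist":[0,0,0],"grip":-1},{"translation":[0,0,0],"twist":[0,0,0],"grip":-1}]' 60
python3 -c "
from h import *
go(588,-20,-11,87.8)"
```

```text
t: 12.4
tool_pos: [0.5903, -0.0199, -0.0086]
orientation: [2.261, 2.177, 0.002]
force: [0.9, 0.1, 0.2]
opening: 0.0313
t 12.4 pos [590.3 -19.9  -8.6] F [0.9 0.1 0.2] open 31.3 q [-0.12  0.28  1.69 -0.    1.17 -0.08]
now-axes [-0.2 -2.3  2.4] after turn [-0.2 -2.3  2.4] twist [0.003 0.001 0.001]
```

Gripped: the opening is 31.3 mm, and axis height = reading + 42.6. Pulling up.

```bash
python3 -m pendant '[{"translation":[0,0,-5],"twist":[0,0,0],"grip":-1},{"translation":[0,0,-6],"twist":[0,0,0],"grip":-1},{"translation":[0,0,-8],"twist":[0,0,0],"grip":-1},{"translation":[0,0,-8],"twist":[0,0,0],"grip":-1},{"translation":[0,0,-10],"twist":[0,0,0],"grip":-1},{"translation":[0,0,-15],"twist":[0,0,0],"grip":-1},{"translation":[0,0,-15],"twist":[0,0,0],"grip":-1},{"translation":[0,0,-15],"twist":[0,0,0],"grip":-1},{"translation":[0,0,-5],"twist":[0,0,0],"grip":-1},{"translation":[0,0,0],"twist":[0,0,0],"grip":-1}]'
python3 - <<'E'
from h import *
go(483,368,60,187)
a,_=grab("top","t4");b,d=grab("scene","s4")
W=world("scene",d)
for c,A,_ in blobs(brass(cv2.imread("pics/s4.png")),8): print(c.round(),A,W[int(c[1]),int(c[0])].round(3))
E
```

```text
t: 13.4
tool_pos: [0.585, -0.0193, 0.0735]
orientation: [-2.26, -2.175, 0.008]
force: [-0.6, 0.0, -3.9]
opening: 0.0306
t 13.4 pos [585.  -19.3  73.5] F [-0.6  0.  -3.9] open 30.6 q [-0.12  0.18  1.65 -0.    1.32 -0.08]
now-axes [ 383.2 -116.6   14.3] after turn [ 54.1 396.9  13.5] twist [-0.005 -0.006 -1.731]
[130.  10.] 79 [-0.391 -0.204  0.287]
[307. 183.] 17 [0.592 0.118 0.122]
[222. 200.] 35 [ 0.585 -0.12   0.123]
[167. 229.] 35 [ 0.545 -0.269  0.026]
[211. 287.] 59 [ 0.774 -0.206  0.037]
```

Lifted level: both brass ends are at z ≈ 0.122 and the load is 3.9 N. Turning, then moving to the tray.

```bash
python3 -m pendant '[{"translation":[0,0,0],"twist":[0,0,-0.1],"grip":-1},{"translation":[0,0,0],"twist":[0,0,-0.145],"grip":-1},{"translation":[0,0,0],"twist":[0,0,-0.145],"grip":-1},{"translation":[0,0,0],"twist":[0,0,-0.145],"grip":-1},{"translation":[0,0,0],"twist":[0,0,-0.145],"grip":-1},{"translation":[0,0,0],"twist":[0,0,-0.145],"grip":-1},{"translation":[0,0,0],"twist":[0,0,-0.145],"grip":-1},{"translation":[0,0,0],"twist":[0,0,-0.145],"grip":-1},{"translation":[0,0,0],"twist":[0,0,-0.145],"grip":-1},{"translation":[0,0,0],"twist":[0,0,-0.145],"grip":-1}]'
python3 -m pendant '[{"translation":[0,0,0],"twist":[0,0,-0.145],"grip":-1},{"translation":[0,0,0],"twist":[0,0,-0.12],"grip":-1},{"translation":[4,25,0],"twist":[0,0,0],"grip":-1},{"translation":[6,40,0],"twist":[0,0,0],"grip":-1},{"translation":[6,40,0],"twist":[0,0,0],"grip":-1},{"translation":[6,40,0],"twist":[0,0,0],"grip":-1},{"translation":[6,40,0],"twist":[0,0,0],"grip":-1},{"translation":[6,40,0],"twist":[0,0,0],"grip":-1},{"translation":[6,40,0],"twist":[0,0,0],"grip":-1},{"translation":[5,30,0],"twist":[0,0,0],"grip":-1}]'
python3 -c "
from h import *
go(483,368,20,187)"
```

```text
t: 14.5
tool_pos: [0.5768, -0.0183, 0.0613]
orientation: [-0.246, -3.106, -0.001]
force: [-0.1, -0.4, -3.6]
opening: 0.0307
t: 15.5
tool_pos: [0.4879, 0.2738, 0.0541]
orientation: [0.178, -3.097, -0.004]
force: [1.2, 0.3, -2.9]
opening: 0.0307
t 15.5 pos [487.9 273.8  54.1] F [ 1.2  0.3 -2.9] open 30.7 q [ 0.41  0.16  1.7   0.02  1.31 -1.28]
now-axes [-7.2 94.  34.4] after turn [-6.6 94.1 34.1] twist [ 0.005 -0.039 -0.007]
```

```bash
python3 -m pendant '[{"translation":[-2,30,-5],"twist":[0.003,-0.02,0],"grip":-1},{"translation":[-2,25,0],"twist":[0,-0.015,0],"grip":-1},{"translation":[-2,20,0],"twist":[0,0,0],"grip":-1},{"translation":[0,10,0],"twist":[0,0,0],"grip":-1},{"translation":[0,5,0],"twist":[0,0,0],"grip":-1},{"translation":[0,0,0],"twist":[0,0,0],"grip":-1},{"translation":[0,0,0],"twist":[0,0,0],"grip":-1},{"translation":[0,0,0],"twist":[0,0,0],"grip":-1},{"translation":[0,0,0],"twist":[0,0,0],"grip":-1},{"translation":[0,0,0],"twist":[0,0,0],"grip":-1}]'
python3 - <<'E'
from h import *
go(483,368,-21,187)
b,d=grab("scene","s5");W=world("scene",d)
for c,A,_ in blobs(brass(cv2.imread("pics/s5.png")),8): print(c.round(),A,W[int(c[1]),int(c[0])].round(3))
q=(W[...,1]>.22)&(W[...,1]<.52)&(W[...,0]>.25)&(W[...,0]<.7)&(W[...,2]<.027)&(W[...,2]>.013)
for v,u in np.argwhere(q)[::12]: print(tuple((W[v,u]*1000).round().astype(int).tolist()),end=" ")
a,_=grab("top","t5")
cv2.imwrite("pics/v5.png",np.hstack([a[130:290,80:280],b[100:260,270:470]])[...,::-1].repeat(2,0).repeat(2,1))
E
```

```text
t: 16.5
tool_pos: [0.4778, 0.3662, 0.0528]
orientation: [0.184, -3.124, 0.005]
force: [0.2, 0.0, -3.7]
opening: 0.0312
t 16.5 pos [477.8 366.2  52.8] F [ 0.2  0.  -3.7] open 31.2 q [ 0.57  0.25  1.61  0.    1.3  -1.12]
now-axes [-6.3  1.4 73.7] after turn [-5.4  1.2 73.8] twist [-0.003 -0.013 -0.005]
[130.  10.] 72 [-0.398 -0.204  0.284]
[383. 166.] 29 [0.58  0.375 0.1  ]
[ 94. 205.] 8 [ 0.384 -0.452  0.026]
[167. 229.] 36 [ 0.545 -0.271  0.027]
[211. 287.] 53 [ 0.774 -0.207  0.038]
(301, 393, 24) (304, 371, 23) (305, 367, 20) (304, 368, 15) (312, 324, 22) (313, 320, 19) (312, 324, 13) (317, 271, 20) (321, 261, 17) (335, 263, 14) (364, 270, 25) (374, 270, 14) (390, 270, 13) (413, 280, 21) (434, 277, 20) (454, 281, 22) (523, 456, 21) (474, 285, 20) (544, 453, 26) (490, 287, 19) (562, 459, 26) (561, 459, 17) (510, 288, 15) (575, 461, 15) (589, 468, 20) (591, 461, 16) (605, 468, 22) (555, 297, 21) (612, 457, 18) (564, 296, 17) (569, 297, 16) (583, 298, 24) (586, 300, 23) (619, 385, 21) (600, 301, 26) (625, 370, 23) (625, 368, 19) (624, 363, 16) (613, 302, 17) (616, 305, 15) (627, 304, 20) (634, 310, 21)
```

View pics/v5.png

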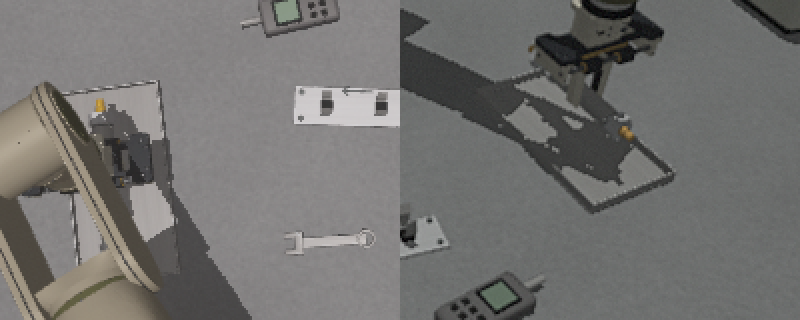

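The picture shows the trap over the tray. Its inlet brass is at (383,166) in the scene view, inside the far wall. Lowering.

```bash
python3 -m pendant '[{"translation":[-3,1,8],"twist":[0,-0.012,0],"grip":-1},{"translation":[-2,0,12],"twist":[0,0,0],"grip":-1},{"translation":[0,0,12],"twist":[0,0,0],"grip":-1},{"translation":[0,0,12],"twist":[0,0,0],"grip":-1},{"translation":[0,0,10],"twist":[0,0,0],"grip":-1},{"translation":[0,0,4],"twist":[0,0,0],"grip":-1},{"translation":[0,0,0],"twist":[0,0,0],"grip":-1},{"translation":[0,0,0],"twist":[0,0,0],"grip":-1},{"translation":[0,0,0],"twist":[0,0,0],"grip":-1},{"translation":[0,0,0],"twist":[0,0,0],"grip":-1}]'
python3 -c "
from h import *
go(483,368,-21.6,187)"
```

```text
t: 17.6
tool_pos: [0.4821, 0.3673, -0.0118]
orientation: [0.185, -3.135, 0.006]
force: [-0.1, -0.4, -3.0]
opening: 0.0308
t 17.6 pos [482.1 367.3 -11.8] F [-0.1 -0.4 -3. ] open 30.8 q [ 0.57  0.33  1.64 -0.    1.18 -1.12]
now-axes [-1.   0.6  9.8] after turn [-1.   0.6  9.8] twist [-0.003 -0.002 -0.004]
```

```bash
python3 -m pendant '[{"translation":[0,0,3],"twist":[0,0,0],"grip":-1},{"translation":[0,0,2],"twist":[0,0,0],"grip":-1},{"translation":[0,0,1],"twist":[0,0,0],"grip":-1},{"translation":[0,0,1],"twist":[0,0,0],"grip":-1},{"translation":[0,0,1],"twist":[0,0,0],"grip":-1},{"translation":[0,0,1],"twist":[0,0,0],"grip":-1},{"translation":[0,0,1],"twist":[0,0,0],"grip":-1},{"translation":[0,0,0],"twist":[0,0,0],"grip":-1},{"translation":[0,0,0],"twist":[0,0,0],"grip":-1},{"translation":[0,0,0],"twist":[0,0,0],"grip":-1}]'
python3 -c "
from h import *
go(483,368,-21.6,187)"
```

```text
t: 18.6
tool_pos: [0.4833, 0.368, -0.0211]
orientation: [-0.185, 3.135, -0.003]
force: [0.5, -0.4, -3.5]
opening: 0.0308
t 18.6 pos [483.3 368.  -21.1] F [ 0.5 -0.4 -3.5] open 30.8 q [ 0.57  0.34  1.64 -0.    1.16 -1.12]
now-axes [0.3 0.1 0.5] after turn [0.3 0.1 0.5] twist [-0.002  0.001 -0.004]
```

```bash
python3 -m pendant '[{"translation":[0,0,1],"twist":[0,0,0],"grip":-1},{"translation":[0,0,1],"twist":[0,0,0],"grip":-1},{"translation":[0,0,1],"twist":[0,0,0],"grip":-1},{"translation":[0,0,1],"twist":[0,0,0],"grip":-1},{"translation":[0,0,0],"twist":[0,0,0],"grip":-1},{"translation":[0,0,0],"twist":[0,0,0],"grip":-1},{"translation":[0,0,0],"twist":[0,0,0],"grip":-1},{"translation":[0,0,0],"twist":[0,0,0],"grip":-1},{"translation":[0,0,0],"twist":[0,0,0],"grip":-1},{"translation":[0,0,0],"twist":[0,0,0],"grip":-1}]'
python3 -c "
from h import *
go(483,368,-21.6,187)"
```

```text
t: 19.6
tool_pos: [0.4836, 0.3682, -0.0212]
orientation: [-0.185, 3.135, -0.004]
force: [-0.3, -0.5, -2.0]
opening: 0.0307
t 19.6 pos [483.6 368.2 -21.2] F [-0.3 -0.5 -2. ] open 30.7 q [ 0.57  0.34  1.64 -0.    1.16 -1.12]
now-axes [ 0.6 -0.1  0.4] after turn [ 0.6 -0.1  0.4] twist [-0.002  0.001 -0.004]
```

Settled on the tray floor: it stopped at −21.1, as predicted. Releasing and rising.

```bash
python3 -m pendant '[{"translation":[0,0,0],"twist":[0,0,0],"grip":0.1},{"translation":[0,0,0],"twist":[0,0,0],"grip":0.1},{"translation":[0,0,0],"twist":[0,0,0],"grip":0.1},{"translation":[0,0,0],"twist":[0,0,0],"grip":0.1},{"translation":[0,0,0],"twist":[0,0,0],"grip":0.1},{"translation":[0,0,0],"twist":[0,0,0],"grip":0.1},{"translation":[0,0,0],"twist":[0,0,0],"grip":0.1},{"translation":[0,0,-5],"twist":[0,0,0],"grip":0.1},{"translation":[0,0,-20],"twist":[0,0,0],"grip":0.1},{"translation":[0,0,-30],"twist":[0,0,0],"grip":0.1}]'
python3 -m pendant '[{"translation":[0,0,-40],"twist":[0,0,0.1],"grip":1},{"translation":[0,-20,-40],"twist":[0,0,0.14],"grip":1},{"translation":[0,-40,-20],"twist":[0,0,0],"grip":1},{"translation":[0,-49,0],"twist":[0,0,0],"grip":1},{"translation":[0,-49,0],"twist":[0,0,0],"grip":1},{"translation":[0,-49,0],"twist":[0,0,0],"grip":1},{"translation":[0,-49,0],"twist":[0,0,0],"grip":1},{"translation":[0,-49,0],"twist":[0,0,0],"grip":1},{"translation":[0,-40,0],"twist":[0,0,0],"grip":1},{"translation":[0,-10,0],"twist":[0,0,0],"grip":1}]'
python3 - <<'E'
from h import *
go(449,-374,100,48.6)
b,d=grab("scene","s6");W=world("scene",d)
for c,A,_ in blobs(brass(cv2.imread("pics/s6.png")),8): print(c.round(),A,ray("scene",*c,.021).round(),W[int(c[1]),int(c[0])].round(3))
for c,A,_ in blobs(brass(cv2.imread("pics/t5.png")),8): print("top",c.round(),A,ray("top",*c,.018).round())
E
```

```text
t: 20.6
tool_pos: [0.4813, 0.3669, 0.0319]
orientation: [0.185, -3.132, 0.008]
force: [0.8, 0.6, -0.6]
opening: 0.051
t: 21.6
tool_pos: [0.4405, 0.0078, 0.1479]
orientation: [0.198, 3.121, -0.001]
force: [-0.2, 0.3, -0.0]
opening: 0.093
t 21.6 pos [440.5   7.8 147.9] F [-0.2  0.3 -0. ] open 93.0 q [-0.1  -0.31  1.98 -0.    1.46 -1.54]
now-axes [ -56.1 -377.7   48.6] after turn [-280.8  258.8   47.9] twist [0.016 0.008 2.166]
[130.  10.] 73 [-1180.  -154.    21.] [-0.401 -0.204  0.284]
[378. 185.] 27 [581. 383.  21.] [0.586 0.377 0.028]
[ 94. 205.] 8 [ 383. -451.   21.] [ 0.383 -0.453  0.025]
[167. 229.] 36 [ 544. -270.   21.] [ 0.546 -0.271  0.027]
[211. 288.] 48 [ 765. -205.   21.] [ 0.772 -0.209  0.036]
top [509. 135.] 30 [ 744. -859.   18.]
top [310. 139.] 17 [ 733. -199.   18.]
top [509. 148.] 23 [ 703. -858.   18.]
top [130. 182.] 24 [589. 400.  18.]
top [332. 196.] 25 [ 543. -268.   18.]
top [388. 244.] 21 [ 385. -447.   18.]
```

The spent trap lies in the tray, with its inlet brass at z ≈ 0.028 on the surface. Now to the fresh trap.

```bash
python3 -m pendant '[{"translation":[0,0,0],"twist":[0.008,0.008,0.147],"grip":1},{"translation":[0,0,0],"twist":[0,0,0.147],"grip":1},{"translation":[0,0,0],"twist":[0,0,0.147],"grip":1},{"translation":[0,0,0],"twist":[0,0,0.147],"grip":1},{"translation":[0,0,0],"twist":[0,0,0.147],"grip":1},{"translation":[0,0,0],"twist":[0,0,0.147],"grip":1},{"translation":[0,0,0],"twist":[0,0,0.147],"grip":1},{"translation":[0,0,0],"twist":[0,0,0.147],"grip":1},{"translation":[0,0,0],"twist":[0,0,0.147],"grip":1},{"translation":[0,0,0],"twist":[0,0,0.147],"grip":1}]'
python3 -m pendant '[{"translation":[0,0,0],"twist":[0,0,0.147],"grip":1},{"translation":[0,0,0],"twist":[0,0,0.147],"grip":1},{"translation":[0,0,0],"twist":[0,0,0.147],"grip":1},{"translation":[0,0,0],"twist":[0,0,0.13],"grip":1},{"translation":[-20,18,0],"twist":[0,0,0],"grip":1},{"translation":[-35,32,0],"twist":[0,0,0],"grip":1},{"translation":[-35,32,0],"twist":[0,0,0],"grip":1},{"translation":[-35,32,0],"twist":[0,0,0],"grip":1},{"translation":[-35,32,0],"twist":[0,0,0],"grip":1},{"translation":[-35,32,0],"twist":[0,0,0],"grip":1}]'
python3 -c "
from h import *
go(449,-374,100,48.6)"
```

```text
t: 22.65
tool_pos: [0.4433, 0.0197, 0.1504]
orientation: [2.279, 2.152, 0.006]
force: [-0.6, -0.5, -0.0]
opening: 0.093
t: 23.65
tool_pos: [0.4753, -0.2316, 0.1524]
orientation: [2.8, 1.421, 0.022]
force: [-0.2, -0.3, 0.3]
opening: 0.0933
t 23.65 pos [ 475.3 -231.6  152.4] F [-0.2 -0.3  0.3] open 93.3 q [-0.56 -0.05  1.74  0.01  1.45  0.07]
now-axes [-131.    62.4   51.3] after turn [-124.2   74.4   52.4] twist [ 0.007 -0.012  0.091]
```

```bash
python3 -m pendant '[{"translation":[-20,10,0],"twist":[0.007,-0.012,0.09],"grip":1},{"translation":[-30,19,5],"twist":[0,0,0],"grip":1},{"translation":[-30,18,10],"twist":[0,0,0],"grip":1},{"translation":[-25,15,10],"twist":[0,0,0],"grip":1},{"translation":[-12,8,15],"twist":[0,0,0],"grip":1},{"translation":[0,0,15],"twist":[0,0,0],"grip":1},{"translation":[0,0,10],"twist":[0,0,0],"grip":1},{"translation":[0,0,5],"twist":[0,0,0],"grip":1},{"translation":[0,0,0],"twist":[0,0,0],"grip":1},{"translation":[0,0,0],"twist":[0,0,0],"grip":1}]'
python3 - <<'E'
from h import *
go(449,-374,-24,48.6)
for n in("top","scene"):
    a,d=grab(n,n+"6");W=world(n,d)
    for c,A,_ in blobs(brass(cv2.imread(f"pics/{n}6.png")),8): print(n,c.round(1),A,ray(n,*c,.018).round())
cv2.imwrite("pics/v6.png",cv2.resize(a[160:280,70:220],(750,600))[...,::-1])
E
```

```text
t: 24.65
tool_pos: [0.4609, -0.3662, 0.0791]
orientation: [-2.862, -1.293, -0.006]
force: [-0.2, -0.2, 0.9]
opening: 0.0929
t 24.65 pos [ 460.9 -366.2   79.1] F [-0.2 -0.2  0.9] open 92.9 q [-0.76  0.17  1.64  0.    1.33 -0.04]
now-axes [-14.2  -3.8 103.1] after turn [-13.8  -3.8 103.1] twist [ 0.001 -0.004  0.001]
top [308.7 138.3] 22 [ 736. -194.   18.]
top [508.5 135.5] 39 [ 743. -858.   18.]
top [509.  148.1] 48 [ 701. -858.   18.]
top [135.3 183.7] 21 [585. 381.  18.]
top [332.2 196. ] 25 [ 543. -268.   18.]
top [388.5 244.2] 21 [ 385. -447.   18.]
top [142.  256.1] 22 [348. 353.  18.]
scene [221.2   2.1] 23 [-1165.   388.    18.]
scene [378.4 185.2] 28 [578. 385.  18.]
scene [ 93.9 204.9] 8 [ 380. -452.   18.]
scene [167.  228.9] 37 [ 541. -269.   18.]
scene [211.7 287. ] 62 [ 762. -203.   18.]
```

View pics/v6.png

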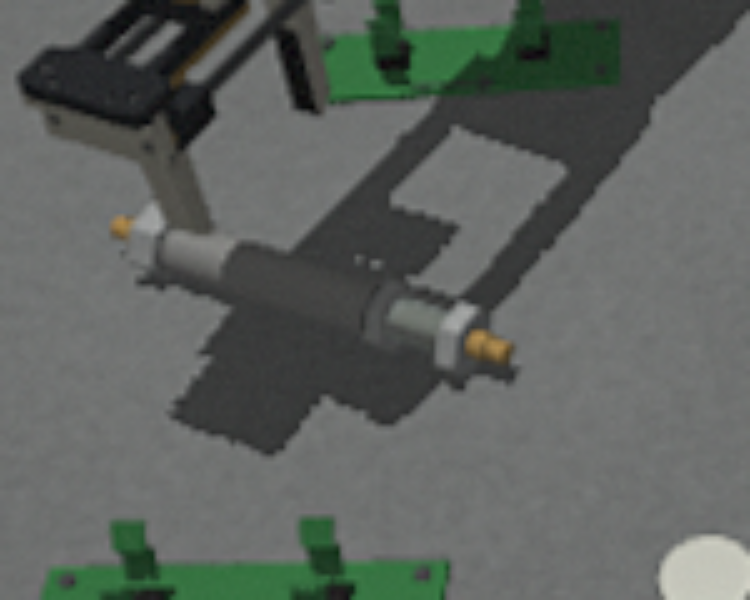

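The fingers straddle the fresh trap, whose brass ends are at (94,205) and (167,229). The estimates still agree at about (450,−373). Descending.

```bash
python3 -m pendant '[{"translation":[-7,-2,5],"twist":[0,-0.004,0],"grip":1},{"translation":[-5,-1,10],"twist":[0,0,0],"grip":1},{"translation":[0,0,15],"twist":[0,0,0],"grip":1},{"translation":[0,0,15],"twist":[0,0,0],"grip":1},{"translation":[0,0,15],"twist":[0,0,0],"grip":1},{"translation":[0,0,15],"twist":[0,0,0],"grip":1},{"translation":[0,0,8],"twist":[0,0,0],"grip":0.3},{"translation":[0,0,4],"twist":[0,0,0],"grip":0.1},{"translation":[0,0,0],"twist":[0,0,0],"grip":0.1},{"translation":[0,0,0],"twist":[0,0,0],"grip":0.1}]'
python3 -c "
from h import *
go(450,-373,-24,48.6)"
```

```text
t: 25.75
tool_pos: [0.4492, -0.3739, -0.016]
orientation: [2.863, 1.293, -0.001]
force: [-0.2, 0.6, -0.9]
opening: 0.0657
t 25.75 pos [ 449.2 -373.9  -16. ] F [-0.2  0.6 -0.9] open 65.7 q [-0.78  0.28  1.71 -0.    1.15 -0.06]
now-axes [1.1 0.  8. ] after turn [1.1 0.  8. ] twist [0.    0.001 0.   ]
```

```bash
python3 -m pendant '[{"translation":[1,0,3],"twist":[0,0,0],"grip":0.1},{"translation":[0,0,2],"twist":[0,0,0],"grip":0.1},{"translation":[0,0,1],"twist":[0,0,0],"grip":0.1},{"translation":[0,0,1],"twist":[0,0,0],"grip":0.1},{"translation":[0,0,0],"twist":[0,0,0],"grip":-1},{"translation":[0,0,0],"twist":[0,0,0],"grip":-1},{"translation":[0,0,0],"twist":[0,0,0],"grip":-1},{"translation":[0,0,0],"twist":[0,0,0],"grip":-1},{"translation":[0,0,0],"twist":[0,0,0],"grip":-1},{"translation":[0,0,0],"twist":[0,0,0],"grip":-1}]' 60
python3 -c "
from h import *
go(450,-373,-24,48.6)"
```

```text
t: 26.75
tool_pos: [0.4519, -0.3747, -0.0208]
orientation: [2.858, 1.291, 0.002]
force: [0.7, 0.8, 0.2]
opening: 0.0307
t 26.75 pos [ 451.9 -374.7  -20.8] F [0.7 0.8 0.2] open 30.7 q [-0.78  0.29  1.71 -0.    1.14 -0.06]
now-axes [ 0.  -2.6  3.2] after turn [ 0.  -2.5  3.2] twist [0.005 0.001 0.   ]
```

Gripped (30.7 mm); axis = reading + 38.8. Lift, turn and carry it over the bracket.

```bash
python3 -m pendant '[{"translation":[0,0,-10],"twist":[0,0,0],"grip":-1},{"translation":[0,0,-20],"twist":[0,0,0],"grip":-1},{"translation":[0,0,-25],"twist":[0,0,0],"grip":-1},{"translation":[0,0,-25],"twist":[0,0,0],"grip":-1},{"translation":[0,0,-20],"twist":[0,0,0],"grip":-1},{"translation":[0,0,-5],"twist":[0,0,-0.1],"grip":-1},{"translation":[0,0,0],"twist":[0,0,-0.145],"grip":-1},{"translation":[0,0,0],"twist":[0,0,-0.145],"grip":-1},{"translation":[0,0,0],"twist":[0,0,-0.145],"grip":-1},{"translation":[0,0,0],"twist":[0,0,-0.12],"grip":-1}]'
python3 -c "
from h import *
go(588,-20,80,87.8)"
```

```text
t: 27.75
tool_pos: [0.4471, -0.3702, 0.088]
orientation: [-2.267, -2.166, 0.002]
force: [0.3, -0.4, -5.1]
opening: 0.0306
t 27.75 pos [ 447.1 -370.2   88. ] F [ 0.3 -0.4 -5.1] open 30.6 q [-0.78  0.15  1.65 -0.    1.35 -0.73]
now-axes [356.2 125.    8.5] after turn [355.4 127.4   8. ] twist [-0.005 -0.003 -0.007]
```

```bash
python3 -m pendant '[{"translation":[25,9,0],"twist":[0,0,0],"grip":-1},{"translation":[45,16,0],"twist":[0,0,0],"grip":-1},{"translation":[45,16,0],"twist":[0,0,0],"grip":-1},{"translation":[45,16,0],"twist":[0,0,0],"grip":-1},{"translation":[45,16,0],"twist":[0,0,0],"grip":-1},{"translation":[45,16,0],"twist":[0,0,0],"grip":-1},{"translation":[45,16,0],"twist":[0,0,0],"grip":-1},{"translation":[30,11,0],"twist":[0,0,0],"grip":-1},{"translation":[15,5,0],"twist":[0,0,0],"grip":-1},{"translation":[5,2,0],"twist":[0,0,0],"grip":-1}]'
python3 -c "
from h import *
go(588,-20,60,87.8)"
```

```text
t: 28.75
tool_pos: [0.5839, -0.0179, 0.0893]
orientation: [-2.262, -2.165, 0.008]
force: [-0.7, -0.1, -3.8]
opening: 0.0303
t 28.75 pos [583.9 -17.9  89.3] F [-0.7 -0.1 -3.8] open 30.3 q [-0.12  0.17  1.63  0.    1.36 -0.08]
now-axes [-2.1  4.5 29.3] after turn [-2.   4.2 29.3] twist [-0.011 -0.004 -0.005]
```

```bash
python3 -m pendant '[{"translation":[-2,3,8],"twist":[-0.01,-0.004,-0.005],"grip":-1},{"translation":[0,1,10],"twist":[0,0,0],"grip":-1},{"translation":[0,0,10],"twist":[0,0,0],"grip":-1},{"translation":[0,0,10],"twist":[0,0,0],"grip":-1},{"translation":[0,0,8],"twist":[0,0,0],"grip":-1},{"translation":[0,0,4],"twist":[0,0,0],"grip":-1},{"translation":[0,0,0],"twist":[0,0,0],"grip":-1},{"translation":[0,0,0],"twist":[0,0,0],"grip":-1},{"translation":[0,0,0],"twist":[0,0,0],"grip":-1},{"translation":[0,0,0],"twist":[0,0,0],"grip":-1}]'
python3 - <<'E'
from h import *
go(588,-20,33,87.8)
za=(robot.read_state()["tool_pos"][2]+.0388);print("axis z",za)
for n in("top","scene"):
    a,d=grab(n,n+"7");W=world(n,d)
    for c,A,_ in blobs(brass(cv2.imread(f"pics/{n}7.png")),8):
        p=ray(n,*c,za)
        if abs(p[0]-588)<60 and abs(p[1])<200: print(n,c.round(1),A,p.round(1),W[int(c[1]),int(c[0])].round(3))
# empty bracket
a=cv2.imread("pics/t5.png");W=world("top",np.load("pics/t5.npy"))
q=(abs(W[...,0]-.588)<.045)&(abs(W[...,1]+.02)<.115)&(a.min(2)>165)
P=np.array([ray("top",u,v,.005)[:2] for v,u in np.argwhere(q)],np.float32);print("plate",cv2.minAreaRect(P))
dk=(abs(W[...,0]-.588)<.025)&(abs(W[...,1]+.02)<.07)&(W[...,2]>.012)
for c,A,_ in blobs(dk,4): print("clip top",c,A,W[_].mean(0).round(4),W[_][:,2].max())
E
```

```text
t: 29.75
tool_pos: [0.5851, -0.0249, 0.0333]
orientation: [-2.267, -2.172, 0.007]
force: [0.9, -0.0, -4.5]
opening: 0.0309
t 29.75 pos [585.1 -24.9  33.3] F [ 0.9 -0.  -4.5] open 30.9 q [-0.13  0.22  1.68 -0.    1.25 -0.09]
now-axes [5.  2.7 0.3] after turn [5.  2.7 0.3] twist [-0.005  0.002 -0.004]
axis z 0.07208138756315502
top [213.8 180. ] 24 [589.  116.8  72.1] [0.589 0.119 0.072]
top [288.2 182.8] 24 [ 579.3 -119.9   72.1] [ 0.581 -0.119  0.078]
scene [305.2 194.4] 16 [590.6 121.9  72.1] [0.597 0.117 0.081]
scene [222.9 211.4] 33 [ 578.1 -117.4   72.1] [ 0.585 -0.122  0.082]
plate ((587.6801147460938, -19.625457763671875), (198.0260772705078, 62.632869720458984), 87.52644348144531)
clip top [243.09230769 180.58461538] 65 [0.5919 0.0244 0.0357] 0.062361990765918085
clip top [270.57575758 181.68181818] 66 [ 0.5882 -0.0653  0.0345] 0.06354439313303972
```

Against the seated-spent measurements, the trap needs about +3.5 mm across and about 0.4° of yaw. Along the bracket it is already on. Correcting and going down to first touch.

```bash
python3 -m pendant '[{"translation":[0,3.5,0],"twist":[-0.005,0.002,-0.006],"grip":-1},{"translation":[0,0,2],"twist":[0,0,0],"grip":-1},{"translation":[0,0,3],"twist":[0,0,0],"grip":-1},{"translation":[0,0,2],"twist":[0,0,0],"grip":-1},{"translation":[0,0,0],"twist":[0,0,0],"grip":-1},{"translation":[0,0,0],"twist":[0,0,0],"grip":-1},{"translation":[0,0,0],"twist":[0,0,0],"grip":-1},{"translation":[0,0,0],"twist":[0,0,0],"grip":-1},{"translation":[0,0,0],"twist":[0,0,0],"grip":-1},{"translation":[0,0,0],"twist":[0,0,0],"grip":-1}]' 60
python3 - <<'E'
from h import *
go(588.5,-25,24,87.8)
za=(robot.read_state()["tool_pos"][2]+.040)
for n in("top","scene"):
    a,d=grab(n,n+"8")
    for c,A,_ in blobs(brass(cv2.imread(f"pics/{n}8.png")),8):
        p=ray(n,*c,za)
        if abs(p[0]-588)<60 and abs(p[1])<200: print(n,c.round(1),A,p.round(1))
E
```

```text
t: 30.85
tool_pos: [0.5894, -0.0248, 0.0263]
orientation: [2.26, 2.181, 0.003]
force: [0.2, 0.3, -4.7]
opening: 0.031
t 30.85 pos [589.4 -24.8  26.3] F [ 0.2  0.3 -4.7] open 31.0 q [-0.13  0.23  1.68  0.    1.23 -0.09]
now-axes [-0.2 -0.9  2.3] after turn [-0.2 -0.9  2.3] twist [ 0.002 -0.     0.003]
top [213.7 179.3] 24 [592.  117.7  66.3]
top [288.3 181.7] 24 [ 583.8 -120.9   66.3]
scene [305.3 196.9] 15 [594.9 120.8  66.3]
scene [223.8 214.4] 32 [ 584.5 -117.    66.3]
```

Lined up within 1–2 mm. Pressing.

```bash
python3 -m pendant '[{"translation":[0,-0.5,3],"twist":[0,0,0],"grip":-1},{"translation":[0,0,3],"twist":[0,0,0],"grip":-1},{"translation":[0,0,3],"twist":[0,0,0],"grip":-1},{"translation":[0,0,3],"twist":[0,0,0],"grip":-1},{"translation":[0,0,3],"twist":[0,0,0],"grip":-1},{"translation":[0,0,2],"twist":[0,0,0],"grip":-1},{"translation":[0,0,2],"twist":[0,0,0],"grip":-1},{"translation":[0,0,0],"twist":[0,0,0],"grip":-1},{"translation":[0,0,0],"twist":[0,0,0],"grip":-1},{"translation":[0,0,0],"twist":[0,0,0],"grip":-1}]'
python3 -c "
from h import *
go(588.5,-25,-5,87.8)"
```

```text
t: 31.95
tool_pos: [0.5939, -0.0254, 0.0151]
orientation: [2.254, 2.176, 0.012]
force: [-3.1, -0.2, 2.9]
opening: 0.031
t 31.95 pos [593.9 -25.4  15.1] F [-3.1 -0.2  2.9] open 31.0 q [-0.13  0.25  1.68  0.    1.2  -0.09]
now-axes [ 0.2 -5.6 20.1] after turn [ 0.2 -5.4 20.1] twist [0.011 0.001 0.003]
```

The arm yields sideways under load (+5 mm in x), so I'll correct that while pressing.

```bash
python3 -m pendant '[{"translation":[0,-5,0],"twist":[0.011,0,0.003],"grip":-1},{"translation":[0,-1,3],"twist":[0.002,0,0],"grip":-1},{"translation":[0,-1,3],"twist":[0.002,0,0],"grip":-1},{"translation":[0,-1,3],"twist":[0.002,0,0],"grip":-1},{"translation":[0,-1,3],"twist":[0.002,0,0],"grip":-1},{"translation":[0,-0.5,2],"twist":[0.002,0,0],"grip":-1},{"translation":[0,0,0],"twist":[0,0,0],"grip":-1},{"translation":[0,0,0],"twist":[0,0,0],"grip":-1},{"translation":[0,0,0],"twist":[0,0,0],"grip":-1},{"translation":[0,0,0],"twist":[0,0,0],"grip":-1}]'
python3 -c "
from h import *
go(588.5,-25,-5,87.8)"
```

```text
t: 32.95
tool_pos: [0.5901, -0.0257, 0.0055]
orientation: [2.264, 2.176, -0.001]
force: [0.3, 1.1, 0.4]
opening: 0.031
t 32.95 pos [590.1 -25.7   5.5] F [0.3 1.1 0.4] open 31.0 q [-0.13  0.26  1.68 -0.    1.19 -0.09]
now-axes [ 0.6 -1.7 10.5] after turn [ 0.6 -1.7 10.5] twist [ 0.001  0.001 -0.001]
```

```bash
python3 -m pendant '[{"translation":[0,-1.5,2],"twist":[0,0,0],"grip":-1},{"translation":[0,-0.5,2],"twist":[0.001,0,0],"grip":-1},{"translation":[0,0,2],"twist":[0,0,0],"grip":-1},{"translation":[0,0,1],"twist":[0,0,0],"grip":-1},{"translation":[0,0,0],"twist":[0,0,0],"grip":-1},{"translation":[0,0,0],"twist":[0,0,0],"grip":-1},{"translation":[0,0,0],"twist":[0,0,0],"grip":-1},{"translation":[0,0,0],"twist":[0,0,0],"grip":-1},{"translation":[0,0,0],"twist":[0,0,0],"grip":-1},{"translation":[0,0,0],"twist":[0,0,0],"grip":-1}]'
python3 -c "
from h import *
go(588.5,-25,-5,87.8)"
```

```text
t: 33.95
tool_pos: [0.5886, -0.0257, -0.0047]
orientation: [2.264, 2.176, -0.0]
force: [3.9, -1.4, -6.1]
opening: 0.0304
t 33.95 pos [588.6 -25.7  -4.7] F [ 3.9 -1.4 -6.1] open 30.4 q [-0.13  0.27  1.69 -0.    1.17 -0.09]
now-axes [ 0.7 -0.1  0.3] after turn [ 0.7 -0.1  0.3] twist [ 0.001  0.001 -0.001]
```

The clips drew it home: the force is now pulling down, and the reading is −4.7, which is axis ≈ 34. Releasing and rising.

```bash
python3 -m pendant '[{"translation":[0,0,0],"twist":[0,0,0],"grip":0.1},{"translation":[0,0,0],"twist":[0,0,0],"grip":0.2},{"translation":[0,0,0],"twist":[0,0,0],"grip":0.2},{"translation":[0,0,0],"twist":[0,0,0],"grip":0.2},{"translation":[0,0,0],"twist":[0,0,0],"grip":0.2},{"translation":[0,0,0],"twist":[0,0,0],"grip":0.2},{"translation":[0,0,0],"twist":[0,0,0],"grip":0.2},{"translation":[0,0,0],"twist":[0,0,0],"grip":0.2},{"translation":[0,0,0],"twist":[0,0,0],"grip":0.2},{"translation":[0,0,0],"twist":[0,0,0],"grip":0.2}]'
python3 -m pendant '[{"translation":[0,0,-5],"twist":[0,0,0],"grip":0.2},{"translation":[0,0,-15],"twist":[0,0,0],"grip":0.2},{"translation":[0,0,-25],"twist":[0,0,0],"grip":0.2},{"translation":[0,0,-40],"twist":[0,0,0],"grip":0.2},{"translation":[0,0,-40],"twist":[0,0,0],"grip":0.2},{"translation":[-40,-20,-20],"twist":[0,0,0],"grip":0.2},{"translation":[-49,-20,0],"twist":[0,0,0],"grip":0.2},{"translation":[-49,-20,0],"twist":[0,0,0],"grip":0.2},{"translation":[-49,-20,0],"twist":[0,0,0],"grip":0.2},{"translation":[-49,-20,0],"twist":[0,0,0],"grip":0.2}]'
python3 - <<'E'
from h import *
go(450,-250,120,87.8)
for n in("top","scene"):
    a,d=grab(n,n+"9");W=world(n,d)
    for c,A,_ in blobs(brass(cv2.imread(f"pics/{n}9.png")),8):
        p=ray(n,*c,.034);r=W[int(c[1]),int(c[0])]
        if abs(r[0]-.5)<.2 and abs(r[1])<.5: print(n,c.round(1),A,p.round(1),r.round(3))
    q=(abs(W[...,0]-.588)<.03)&(abs(W[...,1]+.02)<.065)&(W[...,2]>.03)
    for lo in(-.05,-.02,.01):
        p=W[q&(abs(W[...,1]+.005-lo)<.012)]; 
        if len(p): print(n,lo,"tube top z",np.percentile(p[:,2],[50,90]).round(4),np.median(p[:,0]).round(4))
cv2.imwrite("pics/v7.png",cv2.resize(a[110:270,190:430],(780,520))[...,::-1])
E
```

```text
t: 34.95
tool_pos: [0.5879, -0.0255, -0.0032]
orientation: [2.265, 2.176, -0.001]
force: [0.5, 0.7, -0.5]
opening: 0.0555
t: 35.95
tool_pos: [0.4848, -0.2494, 0.1606]
orientation: [2.244, 2.182, 0.006]
force: [1.6, 0.1, -0.8]
opening: 0.0555
t 35.95 pos [ 484.8 -249.4  160.6] F [ 1.6  0.1 -0.8] open 55.5 q [-0.57 -0.02  1.69  0.    1.46 -0.54]
now-axes [ -1.3 -35.2  40.2] after turn [ -1.9 -34.7  40.6] twist [0.011 0.006 0.01 ]
top [214.7 180.5] 22 [592.7 117.1  34. ] [0.594 0.119 0.04 ]
top [135.3 183.7] 21 [582.8 376.6  34. ] [0.586 0.379 0.03 ]
top [288.1 183. ] 22 [ 583.8 -122.6   34. ] [ 0.583 -0.122  0.037]
top [142.  256.1] 22 [348.3 349.2  34. ] [0.348 0.355 0.022]
top -0.05 tube top z [0.0474 0.0528] 0.5851
top -0.02 tube top z [0.0465 0.0515] 0.585
top 0.01 tube top z [0.0454 0.0503] 0.5869
scene [378.4 185.2] 28 [592.  372.3  34. ] [0.587 0.376 0.029]
scene [304.  204.3] 18 [592.5 121.2  34. ] [0.598 0.118 0.042]
scene [223.6 222.5] 32 [ 584.  -118.8   34. ] [ 0.589 -0.122  0.042]
scene -0.05 tube top z [0.0495 0.0567] 0.595
scene -0.02 tube top z [0.0481 0.0526] 0.5987
scene 0.01 tube top z [0.0476 0.0531] 0.5996
```

View pics/v7.png

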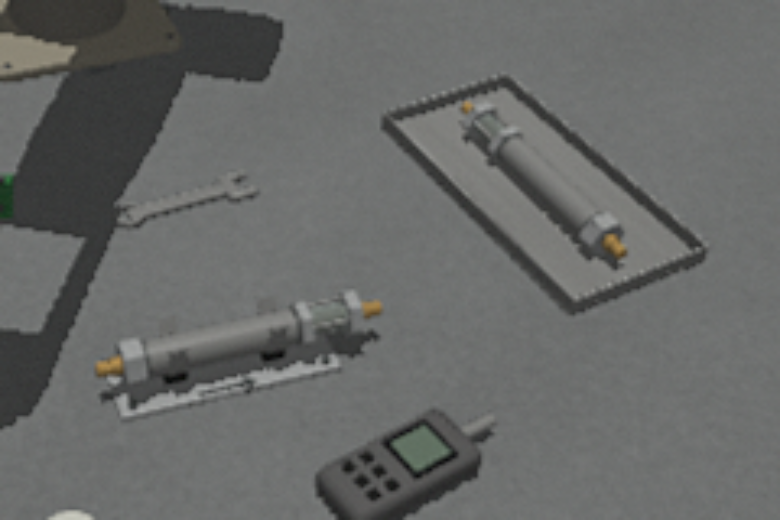

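The final view shows the spent trap flat in the tray and the fresh one in both clips, glass to the left. Its brass ends are within about 0.6 px of where the seated spent trap's were. One still call, then I'll hand in.

```bash
python3 -m pendant '[{"translation":[0,0,0],"twist":[0,0,0],"grip":0.2},{"translation":[0,0,0],"twist":[0,0,0],"grip":0.2},{"translation":[0,0,0],"twist":[0,0,0],"grip":0.2},{"translation":[0,0,0],"twist":[0,0,0],"grip":0.2},{"translation":[0,0,0],"twist":[0,0,0],"grip":0.2},{"translation":[0,0,0],"twist":[0,0,0],"grip":0.2},{"translation":[0,0,0],"twist":[0,0,0],"grip":0.2},{"translation":[0,0,0],"twist":[0,0,0],"grip":0.2},{"translation":[0,0,0],"twist":[0,0,0],"grip":0.2},{"translation":[0,0,0],"twist":[0,0,0],"grip":0.2}]'
python3 -c "
from plant import robot
print(robot.close_job())"
```

```text
t: 37.05
tool_pos: [0.4855, -0.2492, 0.163]
orientation: [2.245, 2.178, 0.005]
force: [-0.2, 0.2, -0.3]
opening: 0.0557
the job is handed in; nothing more can be done
None
```

The job is handed in at about 37 s of the 61 s allowed. The spent trap is flat in the tray, and the fresh trap is snapped into both clips with its sight glass towards the chromatograph.

**Last checks**
- **Fresh trap:** its brass ends appear within about 0.6 pixel (1 mm) of where the seated spent trap's were, in both cameras. I last saw the clips pulling the trap down, and I stopped pushing there. The highest press force I read was about 8 N, but I only read it at the end of each call.
- **Spent trap:** it lies inside the tray, released, with its brass ends at tray height.
- **Robot and bystanders:** the gripper is clear and reads no load. In the last view the wrench and leak meter look undisturbed. I did not measure their positions or the jar's, but the arm never went near them.

**What disagreed along the way**
- **Height reading:** the arm's height reading was about 31 mm lower than the real fingertip height; the camera suggested about 38 mm. The first grasp therefore closed on air above the trap. I fixed this with a light touch of about 9 N on top of the spent trap's tube, then worked from that reference.
- **Sideways drift:** the arm gave about 5 mm sideways while pressing the fresh trap in. I corrected it before the trap went home.

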